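# Mount the tube-clip plate on the sloped shaker and lock it

### The arm

A 7-joint arm with a two-finger parallel gripper is mounted at the origin on a cart in front of the work surface, level with it; the furniture and walls round the work are solid. World frame = base frame: x ahead of the robot, y to its left, z up, the work surface at z = 0. Lengths are in m, angles in rad, forces in N, time in s.
With the tool pointing down it reaches from about 0.4 to 0.9 m from the base axis. Payload 5.5 kg.
Tool frame: the origin (TCP) lies midway between the tips of the shut fingers; the grasp point (between the pads) lies 19 mm behind it; x points along the fingers, z is the direction in which the jaws open and shut, and the axes are right-handed (so a half turn about x gives the same grasp; the last joint's range is limited). The gripper opens to 92 mm and grips with 3 to 60 N. Pads are 19 mm wide; open, the fingers measure 130 mm over their backs; the gripper's body (75 mm by 190 mm) begins 47 mm behind the grasp point.
Start: joints at [-0.888, 0.501, -0.427, 1.55, 0.221, 1.138, -0.21], TCP at [0.265, 0.594, 0.201] pointing down, gripper open.
Joint ranges: [-2.88, 2.88], [-0.31, 2.03], [-1.54, 1.56], [0.2, 2.42], [-1.41, 4.55], [0.19, 2.02], [-2.57, 2.57]. Speed limits (rad/s): [2.57, 2.57, 3.14, 3.14, 3.14, 3.14, 3.14].

### API

Orientations are given as a unit quaternion [w, x, y, z].
In Python, from plant import manip, snapshot, ticket, finder gives the robot as it stands.
- The arm moves only by the tool jog_arm, never from a script. Its argument "deltas" is one flat list of numbers, 5 for each row, row after row: the closure, from 0 (fully open) to 1 (shut), then the shift along the tool's x, y, z in mm, then the turn about the tool's x in rad. A call has 1 to 20 rows; each row is the pose to reach, as a shift and turn from the pose measured when the call began, along the tool's axes at that moment; what a row does not reach only later rows make up. A row lasts 1/8 s, in which the tool goes at most 62.5 mm and 10.7 degrees, less where a joint would pass 70% of its speed; a pose out of reach is approached as far as the arm can. A call with a gripper value outside its range is refused whole. The fingers move at their own pace and stop on an object; "force" is the grip in N (left out, the last holds). Time passes only in rows, so rows that repeat a pose let the fingers close. It gives the time, the measured TCP pose, the force and the opening at its end, in the units of the state.
- manip.sense(): the state, without advancing time (a new reading comes with each control period).
- snapshot(name): name is "side" or "top" or "wrist"; returns a dict with "img" (384x512x3 uint8, red, green, blue), "mtx" (3x3 intrinsics, pixels), "world_to_cam" (4x4, takes a point from world to camera coordinates); the wrist camera has in their place "mount" (4x4, takes a point from camera to tool coordinates, whose origin is the TCP and whose axes are the tool frame's). Camera axes: x right, y up, looking along -z (the intrinsics and any distortion apply to the point x, -y, -z); pixel columns grow to the right and rows downward; lengths in m; the calibration is good to about 2 mm. A picture is of the moment at which its call begins: read the wrist's pose just before it. There is no depth.
- ticket.close_job(): hands the job in, once; it reports no verdict.
Trained networks look in the newest picture that a camera, given by its name, has taken for a name from the list of things; names that differ only in an ending like _2 or _b are one class to them, and where a whole thing is asked for, a point or a joint stands for the part that bears it (a point fixed in the world has none). Each returns a list of dicts, best first, with "p" (0 to 1); they miss things now and then, are a little off and sometimes report something else, mostly with a low value. They report only what shows in the picture. A call takes as long as a camera call.
- finder.cut_out(camera, query): "mask" (384x512 bool, what is visible of it) and "point" ([row, column] in pixels, amid what is visible of it).
The state is a dict: "time": time; "joint_pos": joint angles; "dq": joint speeds; "joint_efforts": joint torques, N m; "ee_pos": TCP position; "ee_rot": TCP orientation; "wrist_force": force on the tool from outside, world axes, zero at the start; "wrist_torque": the same for the moment, N m; "width": opening from 0.0 (shut) to 1.0 (fully open).
Only numpy, scipy, OpenCV 4.12 (cv2) and the standard library are available. Lean on these libraries where they do the work, as an engineer would, in place of code of your own. Each camera call takes 0.05 s, during which the arm holds its last target.

### The job

Mount the loose tube-clip plate on the sloped tube shaker: slip its two keyholes over the two headed studs, and slide it down the slope until it is fully home behind the stud heads. Then turn the round lock knob above it clockwise until its torque limiter slips, stop at that first slip, and let go. The carriage with the studs stopped off-centre, so feel for the studs; leave the carton, the amber bottle and the beaker where they stand.

Things in the scene. Friction and masses are not known exactly. Their poses are not given: they have to be found in the camera images.
- plate_grip (a point): Centre of the handle bar of the loose aluminium clip plate (120 x 150 x 5 mm, 0.2 to 0.34 kg), lying flat, handle up; 31 mm above the plate's underside, mid-plate. x: along the bar to the edge that goes up the slope; y: across; z: out of its front. Black bar 38 (x) x 12 (y) x 14 (z) mm on posts, 19 mm clear under it: grip across y. White clips to 20 mm high at x +-32, +-51, y +-24 mm.
- keyholes (a point): Point on the plate's underside midway between its two keyholes (6 mm toward -x from plate_grip, 31 mm below it); plate axes. The keyholes go through the plate, centred at y = +50 and -50 mm from here: a round hole 20 mm across at x = 0, opening toward +x into a slot 10 mm wide, in which a stud's neck can travel 12 mm from the hole's centre to the closed end.
- home (a point): Fixed to the white sloped housing (180 wide, 194 deep, 103 mm high): where plate_grip is when the plate is fully home with the carriage mid-stroke. x: up the slope; y: left across it; z: out of the face, which rises away from the robot at 20 degrees. The plate's underside must lie on the carriage face, z = -31 mm. The studs enter with the plate 12 mm further up the slope (x = +12 mm).
- studs_mid (a point): Fixed to the housing, axes as home, level with the tops of the two stud heads, midway between them when mid-stroke. Steel studs at y = +-50 mm: necks 8 mm, 7 mm long; heads 16 mm wide, tops 11 mm off the face. The carriage with studs and knob stopped up to 9 mm left or right (y) of this, unmeasured, and stays: look or feel. A plate that misses rests 11 mm too high on the heads.
- knob_mid (a point): Fixed to the housing, axes as home: middle of the lock knob's grip if the carriage is mid-stroke; the true knob is shifted in y like the studs, so it is on the middle line (y = 0) of the mounted plate. Black fluted round knob, 33 mm wide, its grip 27 to 48 mm off the face (this point 37.5 mm), axis along z. Clockwise, seen from the front, locks. Nothing within 25 mm of it above 24 mm off the face.
- lock_clutch (a joint): Slip of the knob's torque limiter, rad: 0 while the knob drives its steel cam, which points right at the start. Turned clockwise against 0.08 N m, the cam meets the home plate's upper edge after some 0.7 to 1.15 rad (its start is not measured); then the knob slips at 0.3 N m, a torque that stops rising, and this value grows. Stop there: over 0.9 rad is overrun. The cam stays where left.
- kit_box: Bystander: upright carton 50 x 75 x 65 mm near the left end; origin at the centre of its underside.
- amber_bottle: Bystander: amber bottle with black screw cap, 46 mm across, 105 mm high, at the left; origin at the centre of its underside.
- beaker: Bystander: clear beaker, 72 mm across, 87 mm high, at the right; origin at the centre of its underside.

How it is judged:
By the outcome, as a careful person would: the job done as asked, in the order asked, and still so for the second after the job is handed in, with the robot touching nothing.
It also fails if it takes over 67 s, if anything falls off the work surface, if the arm or the gripper's body presses on something with over 40 N, if the wrist force passes 120 N, or if a joint passes its speed limit or range.

## Working session

There is one attempt and no reset: what is moved stays moved. The work goes in short steps, Python scripts to look and compute and a tool call to move; the robot and the scene stay as the last step left them, time stands still between calls to the robot, and variables do not carry over. Pictures are saved under pics/ and viewed, and the job is handed in when it is done.

Besides the shell and the picture viewer there is one more tool, called after "Call:" as name(argument=value, ...) on one line, values as JSON. jog_arm: Moves the arm, as the interface text tells. Its arguments: {"type":"object","properties":{"deltas":{"type":"array","items":{"type":"number"}},"force":{"type":"number"}},"required":["deltas"]}

```bash
mkdir -p pics; ls; python3 - <<'E'
from plant import manip, snapshot
import cv2,json
s=manip.sense(); print({k:(v if not hasattr(v,'tolist') else v.tolist()) for k,v in s.items()})
for n in("side","top","wrist"):
    d=snapshot(n); cv2.imwrite(f"pics/{n}0.png",d["img"][:,:,::-1]); print(n,d["mtx"],d.get("world_to_cam"),d.get("mount"),d.keys())
E
```

```text
pics
{'time': 0.0, 'joint_pos': [-0.8878066997843389, 0.5018204026017093, -0.42674895897056736, 1.5514444734462265, 0.2208276777335263, 1.1382780745168095, -0.21028819307281896], 'dq': [0.0021178606730418155, -0.0007054220051190869, 0.000620366609575807, 0.0020145131786720844, 1.6073496907973285e-06, 0.0016936307144377757, -0.00010289801388956542], 'joint_efforts': [0.0004230772174196318, -56.658679246902466, -5.816040337085724, -27.911340594291687, -0.06847959011793137, 0.03075857413932681, 0.00019865637113980483], 'ee_pos': [0.26469067202514496, 0.5928589317815768, 0.19949416857634164], 'ee_rot': [0.5926313674439672, -0.3852181322175418, 0.5937625184120509, 0.38450113739922953], 'wrist_force': [0.7598617055949747, -0.2450217060269871, -0.20054606873768732], 'wrist_torque': [0.01865298280535535, 0.018523751913390177, -0.016190189890660865], 'width': 0.9994415248345342}
side [[440.76062723   0.         263.03298996]
 [  0.         440.76062723 199.5988271 ]
 [  0.           0.           1.        ]] [[ 0.85363562 -0.5207547  -0.01098937 -0.45957978]
 [ 0.20468233  0.31597079  0.92642
[... 291 characters left out ...]
    ]] [[ 0.00162801 -0.99955098 -0.0299197   0.05505381]
 [ 0.99195098 -0.00217402  0.12660379 -0.56304217]
 [-0.12661199 -0.02988499  0.99150204 -1.23458748]
 [ 0.          0.          0.          1.        ]] None dict_keys(['img', 'mtx', 'world_to_cam'])
wrist [[330.67411918   0.         255.20918748]
 [  0.         330.67411918 187.49445313]
 [  0.           0.           1.        ]] None [[ 7.84579789e-04  2.62402582e-01 -9.64958170e-01 -1.83880564e-01]
 [ 1.32944468e-03  9.64957340e-01  2.62403438e-01  7.04826328e-02]
 [ 9.99998809e-01 -1.48873494e-03  4.08236308e-04 -1.73593933e-05]
 [ 0.00000000e+00  0.00000000e+00  0.00000000e+00  1.00000000e+00]] dict_keys(['img', 'mtx', 'mount'])
```

View pics/top0.png

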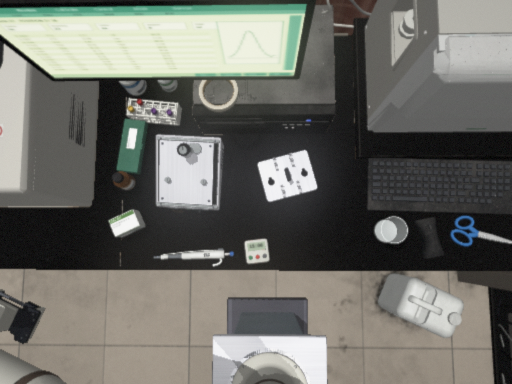

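View pics/side0.png

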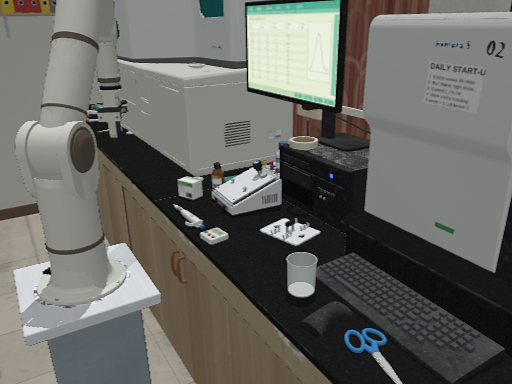

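View pics/wrist0.png

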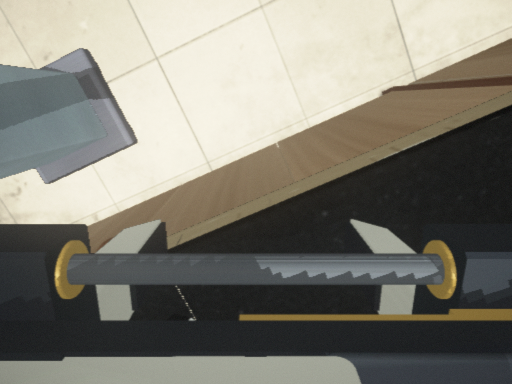

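```bash
cat > h.py <<'E'
from plant import manip, snapshot, ticket, finder
import numpy as np, cv2
from scipy.spatial.transform import Rotation as Ro
def R(s): q=s["ee_rot"]; return Ro.from_quat([q[1],q[2],q[3],q[0]]).as_matrix()
def cam(d,s=None):
    """returns K, W2C in cv convention"""
    if "mount" in d and d["mount"] is not None:
        T=np.eye(4);T[:3,:3]=R(s);T[:3,3]=s["ee_pos"]
        W=np.linalg.inv(T@d["mount"])
    else: W=d["world_to_cam"]
    F=np.diag([1,-1,-1,1.]); return d["mtx"],F@W
def proj(K,W,P):
    P=np.atleast_2d(P); c=P@W[:3,:3].T+W[:3,3]; u=c@K.T; return u[:,:2]/u[:,2:]
def ray(K,W,uv):
    d=np.linalg.inv(K)@np.array([uv[0],uv[1],1.]); Rw=W[:3,:3].T
    return -Rw@W[:3,3], Rw@d
def onplane(K,W,uv,n=(0,0,1),p0=(0,0,0)):
    o,d=ray(K,W,uv); n=np.array(n);t=n@(np.array(p0)-o)/(n@d); return o+t*d
def tri(obs):
    A=np.zeros((3,3));b=np.zeros(3)
    for K,W,uv in obs:
        o,d=ray(K,W,uv); d=d/np.linalg.norm(d); M=np.eye(3)-np.outer(d,d);A+=M;b+=M@o
    return np.linalg.solve(A,b)
def shot(n,f,crop=None,sc=1):
    s=manip.sense(); d=snapshot(n); im=d["img"][:,:,::-1].copy()
    if crop: r0,r1,c0,c1=crop; im=im[r0:r1,c0:c1]
    im=cv2.resize(im,None,fx=sc,fy=sc,interpolation=cv2.INTER_CUBIC); cv2.imwrite("pics/"+f,im)
    return s,d,cam(d,s)
def cut(n,q):
    r=finder.cut_out(n,q); return [(round(x["p"],2),np.round(x["point"],1).tolist(),int(x["mask"].sum())) for x in r[:3]]
E
python3 - <<'E'
from h import *
s,d,ct=shot("top","top1.png",(120,270,100,330),3.4)
for q in["plate_grip","keyholes","lock_clutch","kit_box","amber_bottle","beaker"]:print(q,cut("top",q))
s,d,cs=shot("side","side1.png",(150,260,160,330),4.5)
for q in["plate_grip","keyholes","lock_clutch","kit_box","amber_bottle","beaker"]:print(q,cut("side",q))
print(R(s).round(4))
E
```

```text
plate_grip [(0.97, [176.8, 289.0], 2052), (0.32, [177.8, 123.2], 299)]
keyholes [(0.74, [175.7, 285.8], 2037)]
lock_clutch []
kit_box [(0.72, [218.4, 130.2], 701), (0.63, [175.4, 286.4], 2005)]
amber_bottle [(0.86, [180.8, 122.3], 308)]
beaker [(0.69, [230.3, 392.1], 687)]
plate_grip [(0.58, [235.1, 291.3], 923), (0.54, [200.6, 255.3], 1273)]
keyholes [(0.93, [231.2, 294.1], 957), (0.34, [203.5, 254.5], 1243)]
lock_clutch [(0.39, [161.6, 258.9], 75)]
kit_box [(0.65, [189.7, 192.8], 497), (0.65, [165.0, 255.8], 93)]
amber_bottle [(0.73, [177.2, 214.7], 254)]
beaker [(0.94, [273.1, 298.1], 1250), (0.51, [200.3, 252.9], 1313)]
[[-1.000e-04 -9.132e-01  4.076e-01]
 [ 0.000e+00  4.076e-01  9.132e-01]
 [-1.000e+00  1.000e-04 -0.000e+00]]
```

View pics/top1.png

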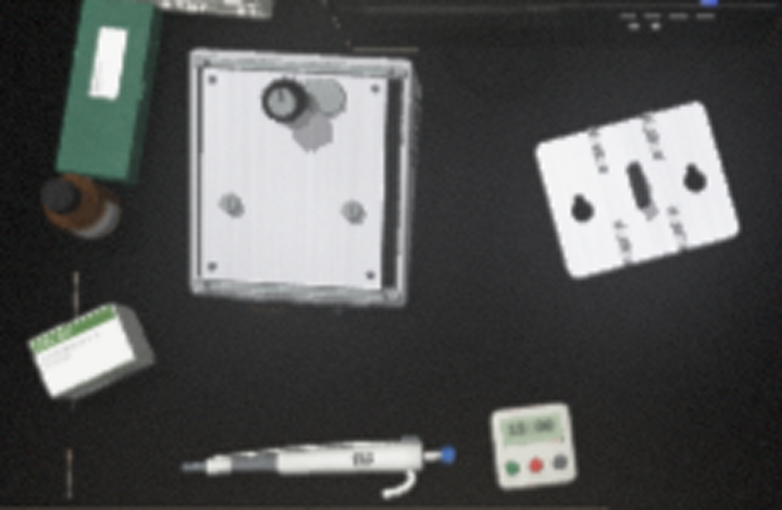

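View pics/side1.png

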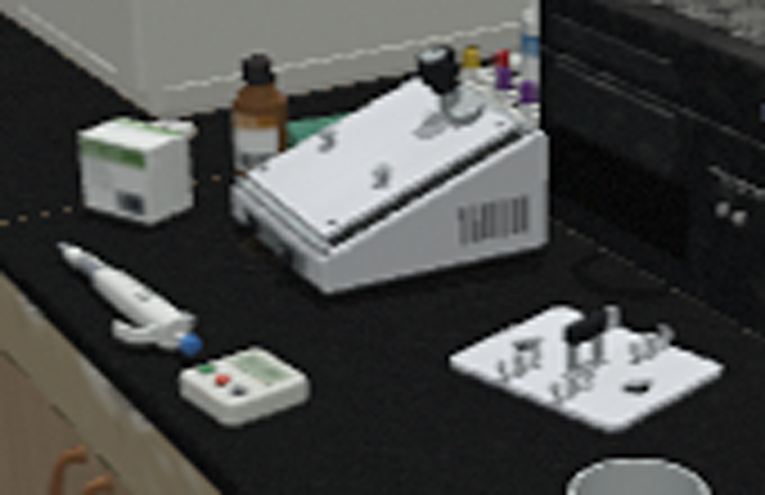

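```bash
python3 - <<'E'
from h import *
ct=cam(snapshot("top"))
cs=cam(snapshot("side"))
T=lambda x,y:(100+x/3.4-.5+.15,120+y/3.4-.35)
S=lambda x,y:(160+x/4.5-.4,150+y/4.5-.4)
for n,a,b,c in[("studL",(231,204),(326,138),0),("studR",(354,211),(381,173),0),("knob",(285,101),(438,55),0),("bar",(639,184),(588,326),0.031)]:
    print(n,tri([(*ct,T(*a)),(*cs,S(*b))]).round(4), [ (proj(*ct,tri([(*ct,T(*a)),(*cs,S(*b))]))-T(*a)).round(1)])
print("bar z.031",onplane(*ct,T(639,184),p0=(0,0,.033)).round(4))
h=[onplane(*ct,T(*p),p0=(0,0,.005)) for p in[(582,208),(695,180)]];print(h,h[0]-h[1],np.linalg.norm(h[0]-h[1]))
for n,p in [("FL",(193,293)),("FR",(405,303))]: print(n,onplane(*ct,T(*p),p0=(0,0,.03)).round(4))
for n,p in [("BL",(193,49)),("BR",(412,60))]: print(n,onplane(*ct,T(*p),p0=(0,0,.1)).round(4))
for n,p in [("box",(130,218)),]: print(n,onplane(*ct,p,p0=(0,0,.065)).round(4))
E
```

```text
studL [0.5828 0.2849 0.0734] [array([[-0.3,  0.5]])]
studR [0.5767 0.1832 0.0765] [array([[-0.2,  0.4]])]
knob [0.6541 0.2283 0.1458] [array([[ 0., -0.]])]
bar [ 0.6064 -0.0512  0.0317] [array([[-0.,  0.]])]
bar z.031 [ 0.6063 -0.0511  0.033 ]
[array([ 0.59012266, -0.00369546,  0.005     ]), array([ 0.61411307, -0.10058556,  0.005     ])] [-0.02399042  0.0968901   0.        ] 0.09981598952134457
FL [0.5151 0.3239 0.03  ]
FR [0.5066 0.145  0.03  ]
BL [0.7075 0.3126 0.1   ]
BR [0.6973 0.1344 0.1   ]
box [0.4782 0.3883 0.065 ]
```

```bash
cat >> h.py <<'E'
def delta(P,ang=None,s=None):
    """tool shift mm & turn for TCP world P, tool-z world azimuth ang"""
    s=s or manip.sense(); r=R(s); d=r.T@(np.array(P)-s["ee_pos"])*1000
    a0=np.arctan2(r[1,2],r[0,2]); return d.round(1).tolist(), None if ang is None else round(float((a0-ang+np.pi)%(2*np.pi)-np.pi),3)
E
python3 - <<'E'
from h import *
print(delta((.42,.25,.25),1.516),delta((.65,.228,.24),1.516))
E
```

```text
([-49.5, -281.7, -250.5], -0.365) ([-39.5, -500.7, -176.9], -0.365)
```

Call:
jog_arm(deltas=[0, -50, -70, -62, -0.1, 0, -50, -140, -125, -0.2, 0, -50, -211, -188, -0.3, 0, -50, -282, -250, -0.365, 0, -48, -340, -230, -0.365, 0, -45, -395, -213, -0.365, 0, -42, -450, -195, -0.365, 0, -40, -500, -177, -0.365, 0, -40, -500, -177, -0.365, 0, -40, -500, -177, -0.365, 0, -40, -500, -177, -0.365])

```text
time: 2.33
ee_pos: [0.6495, 0.2277, 0.2396]
ee_rot: [0.514, -0.485, 0.514, 0.486]
wrist_force: [0.0, 1.3, -0.0]
width: 1.003
```

```bash
python3 - <<'E'
from h import *
s,d,cw=shot("wrist","w1.png",None,1.5)
E
```

```text
(no output)
```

View pics/w1.png

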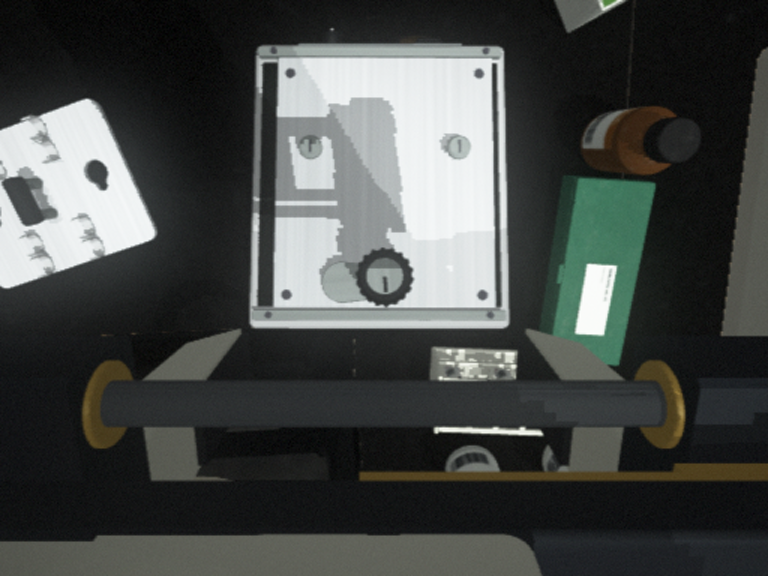

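```bash
python3 - <<'E'
from h import *
im=cv2.imread("pics/w1.png");a=cv2.resize(im[115:180,285:490],None,fx=3.8,fy=3.8,interpolation=cv2.INTER_CUBIC)
b=cv2.resize(im[235:335,305:505],None,fx=3.8,fy=3.8,interpolation=cv2.INTER_CUBIC)
w=min(a.shape[1],b.shape[1]);cv2.imwrite("pics/w1z.png",np.vstack([a[:,:w],b[:,:w]])[:600]); print(a.shape)
s=manip.sense();print(delta((.65,.12,.24),1.516))
E
```

```text
(247, 779, 3)
([0.0, -7.7, -108.9], 0.001)
```

View pics/w1z.png

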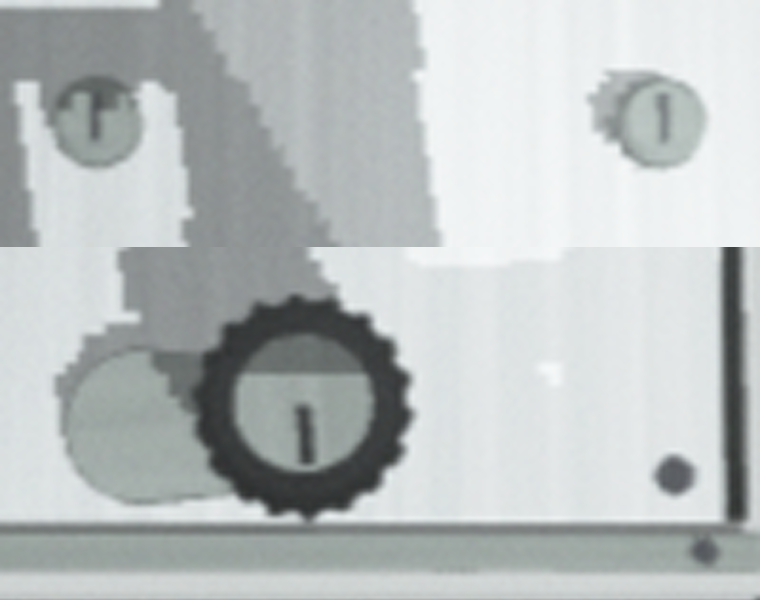

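Call:
jog_arm(deltas=[0, 0, -3, -54, 0, 0, 0, -6, -108, 0, 0, 0, -6, -108, 0, 0, 0, -6, -108, 0, 0, 0, -6, -108, 0])

```text
time: 3.0
ee_pos: [0.6475, 0.1241, 0.2406]
ee_rot: [0.513, -0.486, 0.512, 0.488]
wrist_force: [0.6, 0.3, -0.3]
width: 0.995
```

```bash
python3 - <<'E'
from h import *
s,d,cw=shot("wrist","w2.png",None,1.5)
print(s["ee_pos"])
import pickle; pickle.dump(cw,open("cw2.pkl","wb"))
E
```

```text
[0.6474888  0.12406954 0.24059924]
```

View pics/w2.png

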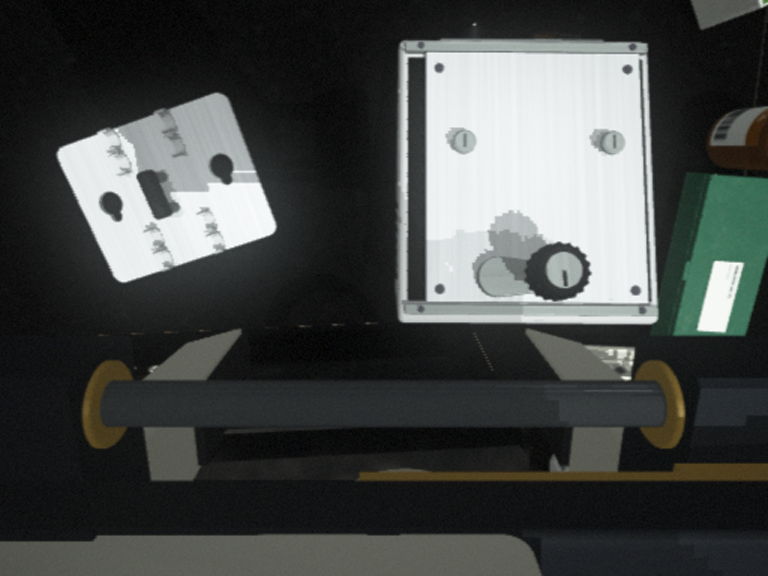

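```bash
python3 - <<'E'
from h import *
im=cv2.imread("pics/w2.png");a=cv2.resize(im[110:170,440:640],None,fx=3.8,fy=3.8,interpolation=cv2.INTER_CUBIC)
b=cv2.resize(im[235:307,440:640],None,fx=3.8,fy=3.8,interpolation=cv2.INTER_CUBIC)
cv2.imwrite("pics/w2z.png",np.vstack([a,b])[:600])
cv2.imwrite("pics/w2p.png",cv2.resize(im[85:290,50:285],None,fx=2.9,fy=2.9,interpolation=cv2.INTER_CUBIC))
E
```

```text
(no output)
```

View pics/w2z.png

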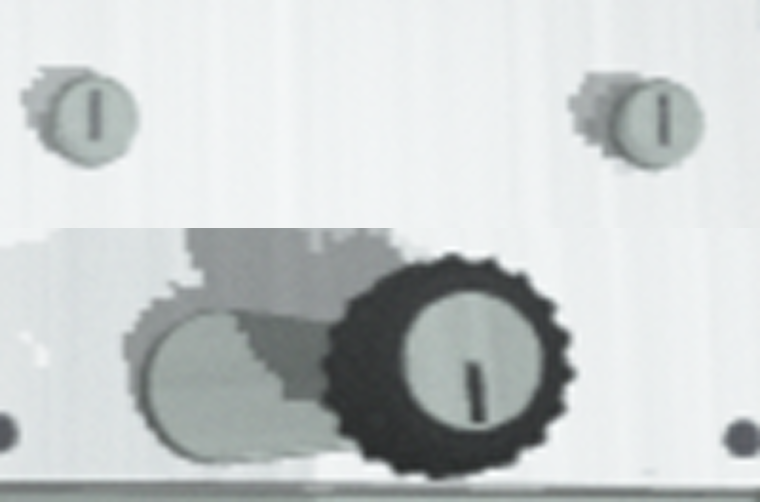

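View pics/w2p.png

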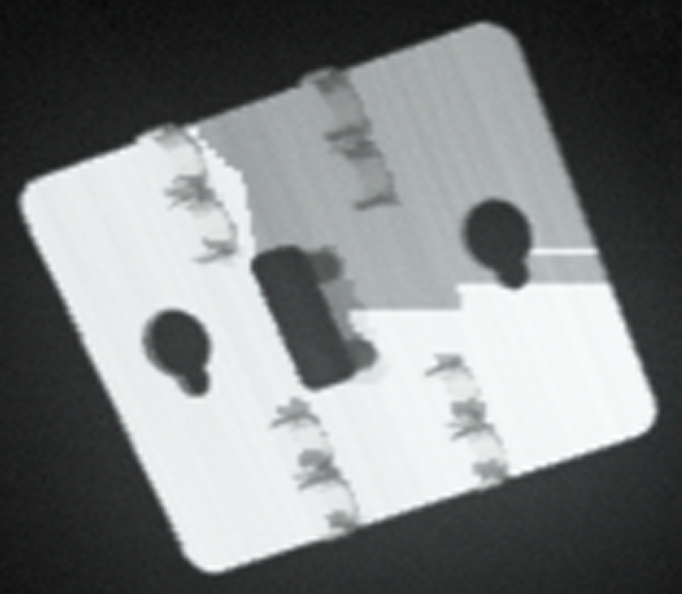

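```bash
cat > loc.py <<'E'
from h import *
import pickle
cw2=pickle.load(open("cw2.pkl","rb")); K=cw2[0]
W2=cw2[1]
# view1 pose
s1={"ee_pos":np.array([.6495,.2277,.2396]),"ee_rot":[.514,-.485,.514,.486]}
d=snapshot("wrist"); cw1=cam(d,s1)
U=lambda p,o,f:tuple(((((np.array(p)+.5)/f-.5+np.array(o))+.5)/1.5-.5))
v1=dict(sR=U((98,121),(285,115),3.8),sL=U((664,123),(285,115),3.8),kn=U((305,157),(305,235),3.8))
v2=dict(sR=U((97,119),(440,110),3.8),sL=U((661,123),(440,110),3.8),kn=U((473,133),(440,235),3.8))
T=lambda x,y:(100+(x+.5)/3.4-.5,120+(y+.5)/3.4-.5)
S=lambda x,y:(160+(x+.5)/4.5-.5,150+(y+.5)/4.5-.5)
ct=cam(snapshot("top"));cs=cam(snapshot("side"))
v3=dict(sL=T(231,204),sR=T(354,211),kn=T(285,101)); v4=dict(sL=S(326,138),sR=S(381,173),kn=S(438,50))
for n in v1:
    print(n,tri([(*cw1,v1[n]),(*cw2,v2[n])]).round(4),tri([(*cw1,v1[n]),(*cw2,v2[n]),(*ct,v3[n]),(*cs,v4[n])]).round(4))
from scipy.optimize import least_squares
c,sn=np.cos(np.radians(20)),np.sin(np.radians(20))
def pts(p):
    x,y,z,a,kx=p; Rz=Ro.from_euler("z",a).as_matrix(); ex=Rz@[c,0,sn]; ey=Rz@[0,1,0]; ez=Rz@[-sn,0,c]; o=np.array([x,y,z])
    return dict(sL=o+.05*ey,sR=o-.05*ey,kn=o+kx*ex+.037*ez)
def res(p,full=False):
    P=pts(p); r=[]
    for cm,v,w in((cw1,v1,1),(cw2,v2,1),(ct,v3,1),(cs,v4,.6)):
        for n in v: r.append((proj(*cm,P[n])[0]-v[n])*w)
    return np.array(r) if full else np.ravel(r)
f=least_squares(res,[.58,.233,.075,-.05,.094]);print(f.x.round(4));print(res(f.x,True).round(1).tolist())
P=lambda p:U(p,(50,85),2.9)
print("bar",onplane(*cw2,P((304,318)),p0=(0,0,.038)).round(4))
h=[onplane(*cw2,P(p),p0=(0,0,.005)) for p in[(497,234),(177,343)]]
m=(h[0]+h[1])/2; a=np.arctan2(-(h[0]-h[1])[0],(h[0]-h[1])[1]); print(h,np.linalg.norm(h[0]-h[1]),"yaw",a,"grip",m+.006*np.array([np.cos(a),np.sin(a),0]))
E
python3 loc.py
```

```text
sR [0.5759 0.1829 0.0784] [0.5762 0.183  0.0768]
sL [0.5816 0.2829 0.0778] [0.5821 0.2841 0.074 ]
kn [0.6507 0.2286 0.1465] [0.6516 0.2276 0.1498]
[ 0.5788  0.2328  0.079  -0.0551  0.0907]
[[-0.1, 0.0], [0.0, -0.4], [0.2, -0.0], [0.0, 0.3], [0.4, 0.3], [-0.6, 0.5], [0.1, 0.7], [-0.2, 0.5], [-0.1, 1.1], [0.2, -0.8], [0.1, -0.4], [-0.5, 0.9]]
bar [ 0.6036 -0.0498  0.038 ]
[array([ 0.58504816, -0.00625369,  0.005     ]), array([ 0.61112116, -0.10287201,  0.005     ])] 0.10007447358104166 yaw 0.2635772303181483 grip [ 0.60387744 -0.05299963  0.005     ]
```

```bash
python3 - <<'E'
from h import *
print(delta((.675,-.035,.20),1.825))
E
```

```text
([39.8, -35.1, -155.8], -0.306)
```

Call:
jog_arm(deltas=[0.3, 0, -12, -52, -0.1, 0.65, 10, -24, -104, -0.2, 0.65, 30, -35, -156, -0.306, 0.65, 40, -35, -156, -0.306, 0.65, 40, -35, -156, -0.306, 0.65, 40, -35, -156, -0.306, 0.65, 40, -35, -156, -0.306])

```text
time: 4.08
ee_pos: [0.6754, -0.0331, 0.2008]
ee_rot: [0.432, -0.559, 0.432, 0.56]
wrist_force: [0.1, 0.4, -0.1]
width: 0.358
```

```bash
python3 - <<'E'
from h import *
s,d,cw=shot("wrist","w3.png",None,1.5)
print(s["ee_pos"],s["width"],R(s)[:,2])
import pickle; pickle.dump(cw,open("cw3.pkl","wb"))
E
```

```text
[ 0.675371   -0.0331437   0.20078856] 0.35846753732292097 [-0.25367288  0.96728876  0.00158629]
```

View pics/w3.png

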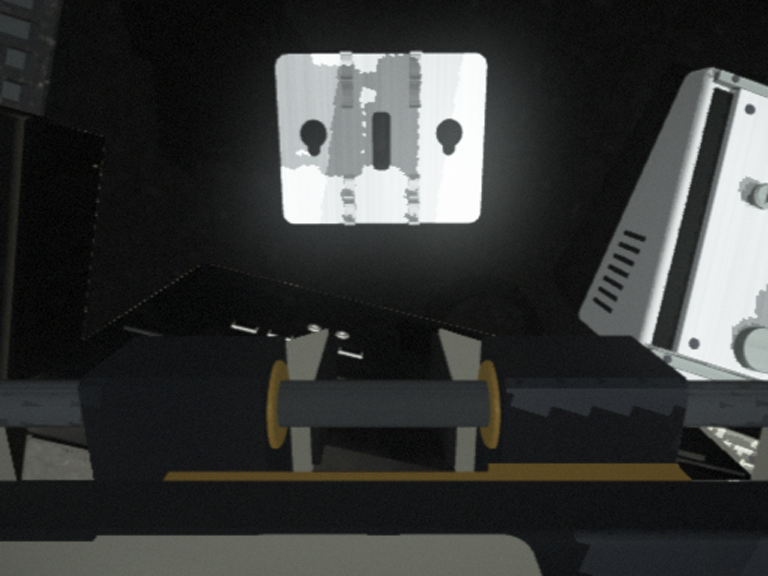

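```bash
python3 - <<'E'
from h import *
import pickle
cw=pickle.load(open("cw3.pkl","rb")); U=lambda x,y:((x+.5)/1.5-.5,(y+.5)/1.5-.5)
print("bar",onplane(*cw,U(381,141),p0=(0,0,.038)).round(4))
h=[onplane(*cw,U(*p),p0=(0,0,.005)) for p in[(449,131.5),(313,131.5)]]
m=(h[0]+h[1])/2; a=np.arctan2(-(h[0]-h[1])[0],(h[0]-h[1])[1]); g=m+.006*np.array([np.cos(a),np.sin(a),0]); print(np.linalg.norm(h[0]-h[1]),"yaw",a,"grip",g)
print(delta((g[0],g[1],.10),1.571+a),delta((g[0],g[1],.012),1.571+a))
E
```

```text
bar [ 0.6039 -0.0533  0.038 ]
0.09968058527097952 yaw 0.2578300670809419 grip [ 0.60287155 -0.05366305  0.005     ]
([100.7, 75.2, -1.2], -0.002) ([188.7, 75.2, -1.4], -0.002)
```

Call:
jog_arm(deltas=[0.65, 45, 40, -1, 0, 0.65, 100, 75, -1, 0, 0.65, 140, 75, -1, 0, 0.65, 170, 75, -1, 0, 0.65, 187.5, 75, -1, 0, 0.65, 187.5, 75, -1, 0, 0.65, 187.5, 75, -1, 0], force=15)

```text
time: 5.0
ee_pos: [0.6043, -0.053, 0.0145]
ee_rot: [-0.433, 0.56, -0.431, -0.56]
wrist_force: [0.3, 0.2, 0.8]
width: 0.348
```

```bash
python3 - <<'E'
from h import *
s,d,cw=shot("wrist","w4.png",None,1.5)
print(s["ee_pos"],s["width"],s["wrist_force"])
E
```

```text
[ 0.60430334 -0.05302584  0.01453888] 0.3482605444031983 [0.32449961 0.1650042  0.75733379]
```

View pics/w4.png

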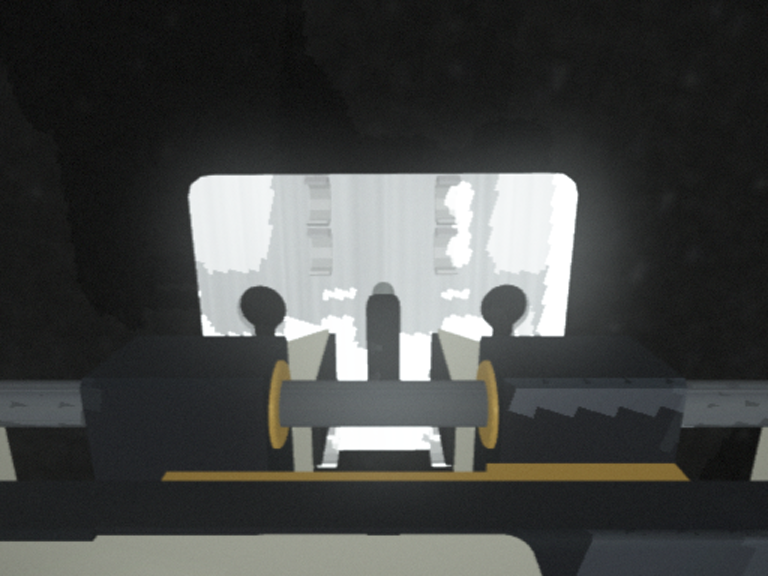

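Call:
jog_arm(deltas=[0.9, 1.5, -0.7, 0, 0, 1, 1.5, -0.7, 0, 0, 1, 1.5, -0.7, 0, 0, 1, 1.5, -0.7, 0, 0], force=15)

```text
time: 5.55
ee_pos: [0.6051, -0.053, 0.0133]
ee_rot: [-0.433, 0.56, -0.431, -0.559]
wrist_force: [0.3, 0.0, 0.0]
width: 0.015
```

```bash
python3 - <<'E'
from h import *
s,d,cw=shot("wrist","w5.png",None,1.5)
print(s["ee_pos"],s["width"]*92,s["wrist_force"])
import pickle; pickle.dump(cw,open("cw5.pkl","wb"))
E
```

```text
[ 0.60508787 -0.05298993  0.01331629] 1.3862728075417174 [0.28336581 0.0091011  0.01585806]
```

View pics/w5.png

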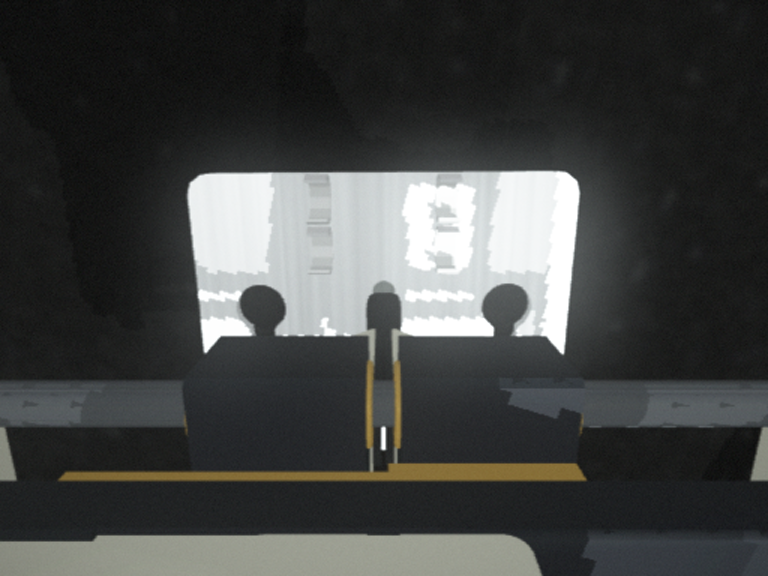

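```bash
python3 - <<'E'
from h import *
s,d,cw=shot("wrist","w5b.png",None,1.5)
Rt=R(s)
for n,t in [("tcp",(0,0,0)),("gp",(-.019,0,0)),("body",(-.066,0,0)),("tip+y",(0,.0095,0)),("gp+y",(-.019,.0095,0))]:
    print(n,(proj(*cw,s["ee_pos"]+Rt@np.array(t))*1.5).round(0))
print(s["width"],s["wrist_force"])
s,d,cs=shot("side","s5.png",(100,270,180,350),3.5)
E
```

```text
tcp [[383. 332.]]
gp [[383. 351.]]
body [[383. 421.]]
tip+y [[383. 309.]]
gp+y [[383. 326.]]
0.003670185381510924 [-0.05654655  0.5703729   0.66530701]
```

View pics/s5.png

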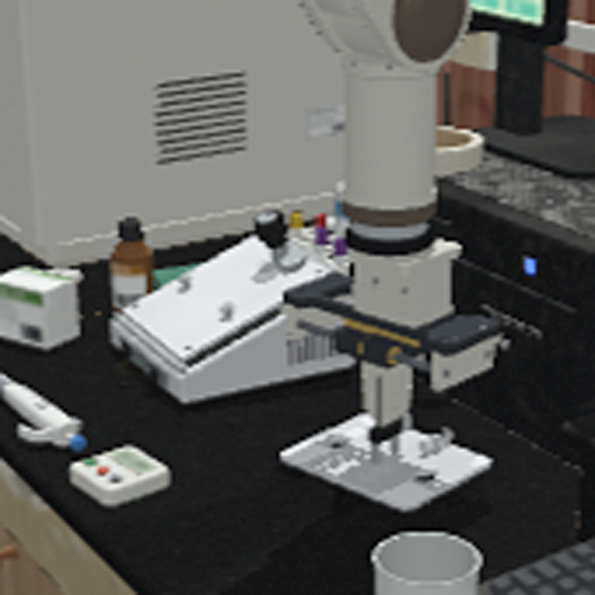

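```bash
python3 - <<'E'
from h import *
s=manip.sense(); cs=cam(snapshot("side")); Rt=R(s)
C=lambda P:((proj(*cs,P)[0]-np.array([180,100])+.5)*3.5-.5).round(0)
for n,t in [("tcp",(0,0,0)),("gp",(-.019,0,0)),("body",(-.066,0,0)),("tip+y",(0,.0095,0)),("tip-y",(0,-.0095,0))]: print(n,C(s["ee_pos"]+Rt@np.array(t)))
for p in[(.604,-.053,.038),(.604,-.053,.024),(.604,-.053,.005),(.586,-.058,.038),(.586,-.058,.024),(.622,-.048,.038)]: print(p,C(p))
print(s["width"],s["ee_pos"])
E
```

```text
tcp [387. 448.]
gp [387. 429.]
body [388. 380.]
tip+y [380. 452.]
tip-y [394. 445.]
(0.604, -0.053, 0.038) [386. 423.]
(0.604, -0.053, 0.024) [386. 438.]
(0.604, -0.053, 0.005) [386. 457.]
(0.586, -0.058, 0.038) [373. 430.]
(0.586, -0.058, 0.024) [372. 444.]
(0.622, -0.048, 0.038) [400. 417.]
0.004016267845952526 [ 0.6050179  -0.05296452  0.01318196]
```

```bash
python3 - <<'E'
from h import *
import pickle
cw=pickle.load(open("cw5.pkl","rb")); U=lambda x,y:((x+.5)/1.5-.5,(y+.5)/1.5-.5)
h=[onplane(*cw,U(*p),p0=(0,0,.005)) for p in[(505,305),(262,307)]]
print(h,np.linalg.norm(h[0]-h[1]))
im=cv2.imread("pics/w5b.png"); cv2.imwrite("pics/w5z.png",cv2.resize(im[260:480,280:490],None,fx=2.7,fy=2.7,interpolation=cv2.INTER_CUBIC))
E
```

```text
[array([ 0.58432924, -0.00720212,  0.005     ]), array([ 0.61035046, -0.10260006,  0.005     ])] 0.09888311520966792
```

View pics/w5z.png

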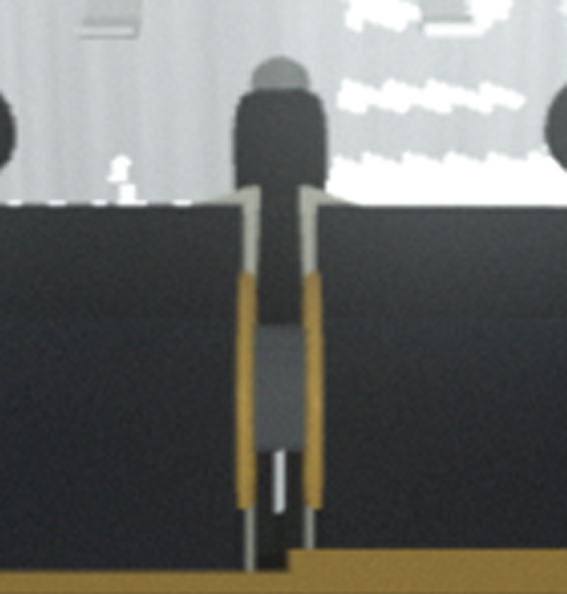

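Call:
jog_arm(deltas=[1, -10, 0, 0, 0, 1, -15, 0, 0, 0, 1, -15, 0, 0, 0])

```text
time: 6.12
ee_pos: [0.6058, -0.053, 0.0291]
ee_rot: [-0.433, 0.561, -0.431, -0.559]
wrist_force: [-0.2, -0.4, -0.4]
width: 0.004
```

```bash
python3 - <<'E'
from h import *
s,d,cw=shot("wrist","w6.png",None,1.5)
print(s["ee_pos"],s["width"],s["wrist_force"])
im=cv2.imread("pics/w6.png"); cv2.imwrite("pics/w6z.png",im[130:480,150:620])
s,d,cs=shot("side","s6.png",(150,270,230,350),4.8)
E
```

```text
[ 0.60575444 -0.05304998  0.02912614] 0.003601582594179921 [-0.17154359 -0.35819898 -0.42157135]
```

View pics/w6z.png

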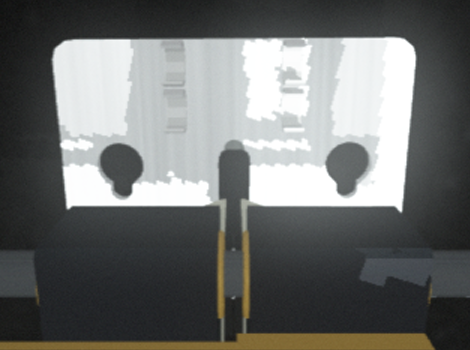

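View pics/s6.png

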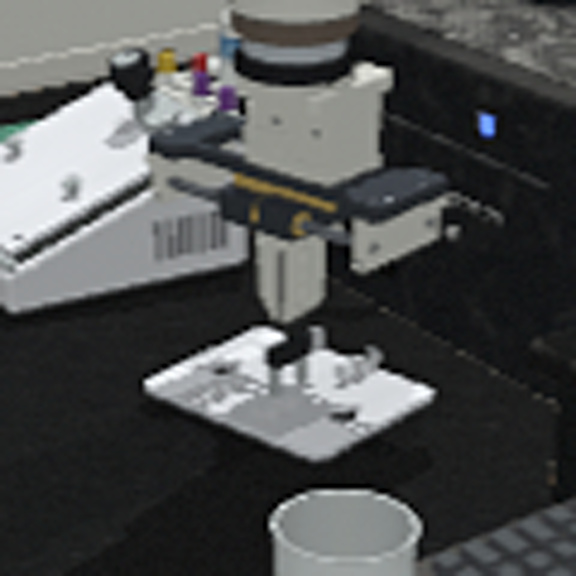

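```bash
python3 - <<'E'
from h import *
s=manip.sense(); cs=cam(snapshot("side")); 
for z in np.arange(0.029,.08,.005):
    p=proj(*cs,(.6058,-.053,z))[0]; print(round(z,3),((p-[230,150]+.5)*4.8-.5).round(0))
E
```

```text
0.029 [292. 353.]
0.034 [292. 346.]
0.039 [292. 339.]
0.044 [292. 332.]
0.049 [292. 324.]
0.054 [292. 317.]
0.059 [293. 310.]
0.064 [293. 303.]
0.069 [293. 296.]
0.074 [293. 289.]
0.079 [293. 281.]
```

Call:
jog_arm(deltas=[1, 8, 0, 0, 0, 1, 14, 0.5, 0, 0, 1, 16, 0.5, 0, 0, 1, 16, 0.5, 0, 0])

```text
time: 6.78
ee_pos: [0.6036, -0.0532, 0.0122]
ee_rot: [0.432, -0.56, 0.432, 0.56]
wrist_force: [-2.4, 0.4, 6.4]
width: 0.006
```

Call:
jog_arm(deltas=[1, 2, 0.5, 0, 0, 1, 2, 0.5, 0, 0])

```text
time: 7.02
ee_pos: [0.6037, -0.0532, 0.0121]
ee_rot: [-0.432, 0.56, -0.432, -0.56]
wrist_force: [-4.6, 0.9, 16.0]
width: 0.003
```

Call:
jog_arm(deltas=[1, 2, 0, 0, 0, 1, 2, 0, 0, 0])

```text
time: 7.28
ee_pos: [0.6037, -0.0532, 0.0121]
ee_rot: [-0.432, 0.56, -0.432, -0.56]
wrist_force: [-6.4, 0.6, 19.0]
width: 0.003
```

Call:
jog_arm(deltas=[1, -6, 0, 0, 0, 0.65, -8, 0, 0, 0, 0.65, -8, 0, 0, 0, 0.65, -8, 0, 0, 0])

```text
time: 7.78
ee_pos: [0.6033, -0.0531, 0.0195]
ee_rot: [-0.432, 0.56, -0.432, -0.56]
wrist_force: [-0.7, -0.0, 0.2]
width: 0.279
```

```bash
python3 - <<'E'
from h import *
s,d,cw=shot("wrist","w7.png",None,1.5)
print(s["ee_pos"],s["width"],s["wrist_force"])
U=lambda x,y:((x+.5)/1.5-.5,(y+.5)/1.5-.5)
print(delta((.6038,-.0535,-.012)))
E
```

```text
[ 0.60327354 -0.05313479  0.01954513] 0.2792959044209468 [-0.72575223 -0.00803096  0.16541938]
([31.6, -0.4, -0.4], None)
```

View pics/w7.png

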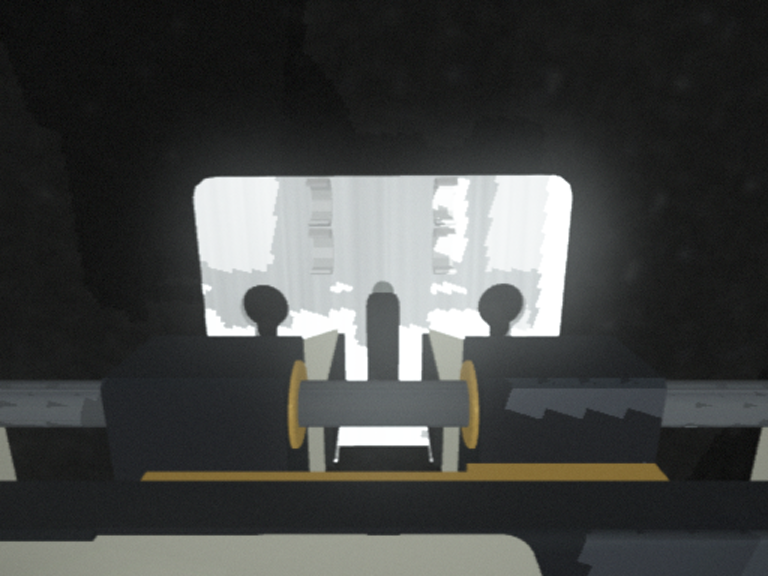

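Call:
jog_arm(deltas=[0.65, 15, 0, 0, 0, 0.65, 26, 0, 0, 0, 0.65, 31, -0.5, 0, 0, 0.65, 31.5, -0.5, 0, 0, 0.8, 31.5, -0.5, 0, 0, 1, 31.5, -0.5, 0, 0, 1, 31.5, -0.5, 0, 0, 1, 31.5, -0.5, 0, 0], force=15)

```text
time: 8.82
ee_pos: [0.6041, -0.0531, -0.0115]
ee_rot: [-0.432, 0.56, -0.432, -0.56]
wrist_force: [-0.2, -0.8, 2.1]
width: 0.127
```

```bash
python3 - <<'E'
from h import *
s=manip.sense();print(s["ee_pos"],s["width"]*92,s["wrist_force"])
E
```

```text
[ 0.60413261 -0.05309221 -0.01148766] 11.729213769284579 [-0.17103774 -0.79024011  2.14769251]
```

```bash
cat >> h.py <<'E'
PSI=-.0551; c20,s20=np.cos(np.radians(20)),np.sin(np.radians(20))
Rz=Ro.from_euler("z",PSI).as_matrix(); ex=Rz@[c20,0,s20]; ey=Rz@[0,1,0]; ez=Rz@[-s20,0,c20]
O=np.array([.5788,.2328,.078]); GO=.0425  # grip above TCP
def grip(x,z,y=0,O=O): return O+x*ex+y*ey+z*ez       # plate_grip rel. stud heads mid
def tcpof(g): return g-np.array([0,0,GO])
def where(s=None):
    s=s or manip.sense(); g=np.array(s["ee_pos"])+R(s)@np.array([-GO,0,0])-O; return (1000*np.array([g@ex,g@ey,g@ez])).round(1)
E
python3 - <<'E'
from h import *
B=tcpof(grip(.006,.020))-.038*Rz[:,0]; print(B)
print(delta((.604,-.053,.17)),delta((B[0],B[1],.17),1.516), tcpof(grip(.006,.02)),tcpof(grip(-.03,.031)))
E
```

```text
[0.53965725 0.23495895 0.05634597]
([-181.5, -0.0, 0.0], None) ([-181.6, -10.8, 294.9], 0.311) [0.57759958 0.23286621 0.05634597] [0.54006547 0.23493644 0.05436987]
```

Call:
jog_arm(deltas=[1, -20, 0, 0, 0, 1, -60, 0, 0, 0, 1, -100, 0, 0, 0, 1, -140, 0, 20, 0, 1, -170, -1, 55, 0.05, 1, -181, -3, 95, 0.1, 1, -181, -5, 135, 0.15, 1, -181, -7, 175, 0.2, 1, -181, -8, 215, 0.25, 1, -181, -9, 250, 0.3, 1, -181, -10, 280, 0.311, 1, -181, -11, 295, 0.311, 1, -181, -11, 295, 0.311, 1, -181, -11, 295, 0.311])

```text
time: 10.58
ee_pos: [0.5404, 0.233, 0.1694]
ee_rot: [0.514, -0.486, 0.514, 0.485]
wrist_force: [-0.1, -0.1, -4.1]
width: 0.129
```

```bash
python3 - <<'E'
from h import *
s,d,cw=shot("wrist","w8.png",None,1.5)
print(s["ee_pos"],s["width"]*92,s["wrist_force"],where(s),R(s)[:,2])
s,d,cs=shot("side","s8.png",(80,250,160,350),3.5)
s,d,cs=shot("top","t8.png",(100,270,100,330),3.4)
E
```

```text
[0.54041216 0.23301765 0.16939252] 11.908738721683692 [-0.10467111 -0.11962992 -4.05243113] [  9.7  -1.8 138.9] [ 0.05642005  0.9984059  -0.00155802]
```

View pics/w8.png

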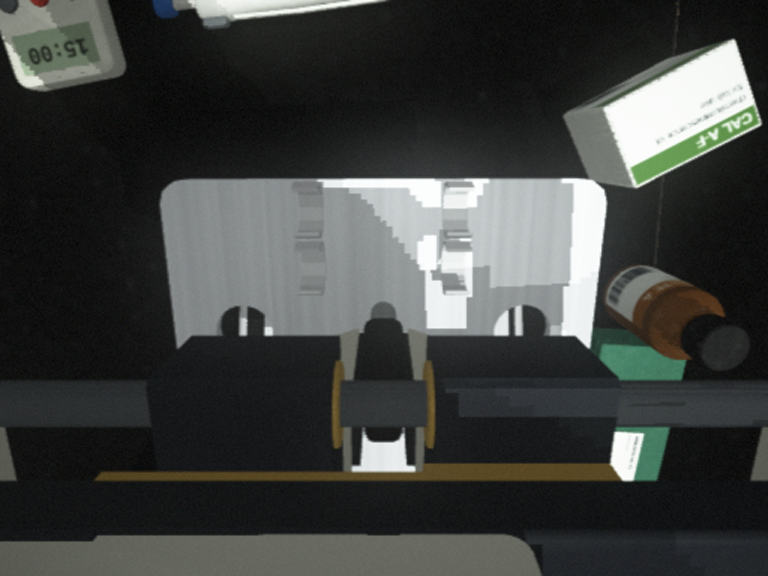

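View pics/s8.png

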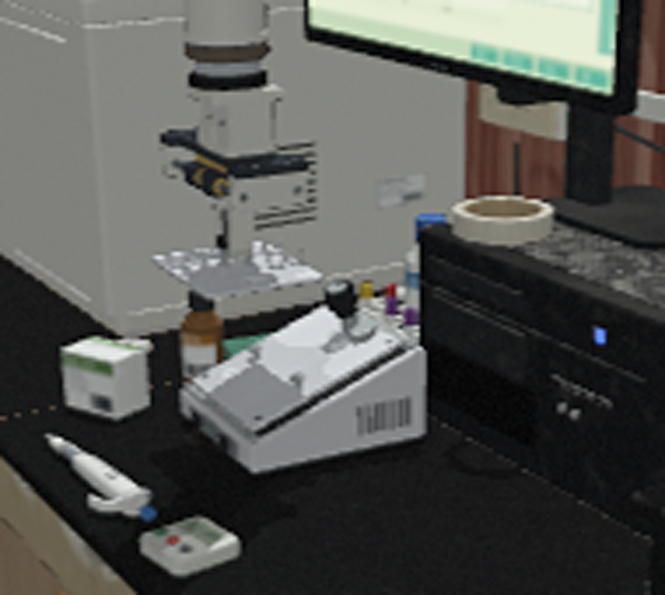

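```bash
python3 - <<'E'
from h import *
print(delta((.5401,.2349,.078),1.516),delta((.5401,.2349,.0545),1.516))
E
```

```text
([91.3, 0.5, 1.7], -0.002) ([114.8, 0.5, 1.7], -0.002)
```

Call:
jog_arm(deltas=[1, 30, 0, 1, 0, 1, 65, 0.5, 1.7, 0, 1, 88, 0.5, 1.7, 0, 1, 95, 0.5, 1.7, 0, 1, 100, 0.5, 1.7, 0, 1, 104, 0.5, 1.7, 0, 1, 104, 0.5, 1.7, 0])

```text
time: 11.6
ee_pos: [0.5405, 0.2353, 0.0661]
ee_rot: [0.514, -0.486, 0.514, 0.485]
wrist_force: [-2.1, -0.2, 0.1]
width: 0.127
```

```bash
python3 - <<'E'
from h import *
s,d,cs=shot("side","s9.png",(120,240,190,310),4.8)
print(s["ee_pos"],s["width"]*92,s["wrist_force"],s["wrist_torque"],where(s))
E
```

```text
[0.54051881 0.23525464 0.06610565] 11.692617477364498 [-2.10272167 -0.23426826  0.09568494] [ 0.02908834  0.32263396 -0.04309899] [-25.7   0.4  41.9]
```

View pics/s9.png

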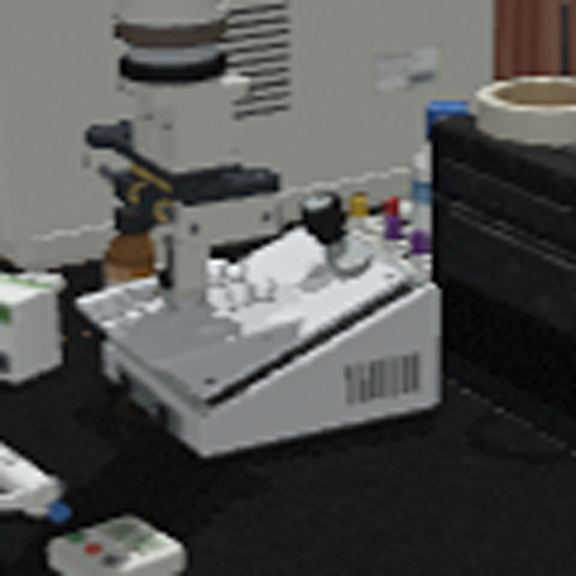

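Call:
jog_arm(deltas=[1, 2.5, 0, 0, 0, 1, 5, 0, 0, 0, 1, 7.5, 0, 0, 0, 1, 10.5, 0, 0, 0, 1, 11, 0, 0, 0])

```text
time: 12.28
ee_pos: [0.5384, 0.2357, 0.0546]
ee_rot: [0.513, -0.486, 0.514, 0.486]
wrist_force: [-8.8, -1.3, 5.4]
width: 0.131
```

```bash
python3 - <<'E'
from h import *
s,d,cs=shot("side","s10.png",(120,240,190,310),4.8)
print(s["ee_pos"],s["width"]*92,s["wrist_force"],s["wrist_torque"],where(s))
E
```

```text
[0.53843201 0.23567744 0.05464764] 12.0085681446604 [-8.83971615 -1.26806835  5.36193764] [-0.05844919  1.61761569  0.0135743 ] [-31.4   0.7  31.8]
```

View pics/s10.png

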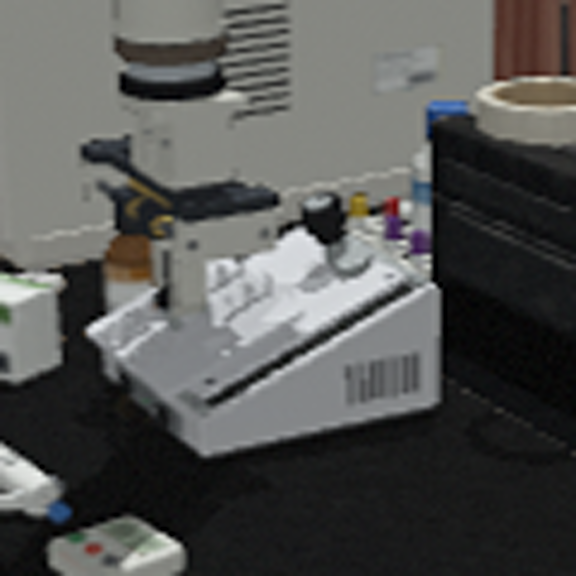

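```bash
python3 - <<'E'
from h import *
print(delta(tcpof(grip(-.0314,.034)),1.516),delta(tcpof(grip(.006,.034)),1.516))
E
```

```text
([-2.0, 0.7, -0.7], -0.001) ([-14.8, -34.5, -0.7], -0.001)
```

Call:
jog_arm(deltas=[1, -2.5, 0.5, -0.7, 0, 1, -5, -8, -0.7, 0, 1, -9, -18, -0.7, 0, 1, -12, -28, -0.7, 0, 1, -15, -34.5, -0.7, 0, 1, -15, -34.5, -0.7, 0])

```text
time: 13.08
ee_pos: [0.5738, 0.2329, 0.0699]
ee_rot: [0.514, -0.486, 0.514, 0.486]
wrist_force: [-0.6, 0.0, -3.2]
width: 0.13
```

```bash
python3 - <<'E'
from h import *
s,d,cw=shot("wrist","w11.png",None,1.5)
print(s["ee_pos"],s["width"]*92,s["wrist_force"],s["wrist_torque"],where(s))
s,d,cs=shot("side","s11.png",(120,240,190,310),4.8)
import pickle; pickle.dump(cw,open("cw11.pkl","wb"))
E
```

```text
[0.57384705 0.23286932 0.06988266] 11.933768173987673 [-0.61085286  0.01083018 -3.19892191] [-0.01264546  0.02567924 -0.00941109] [ 7.1 -0.2 34. ]
```

View pics/w11.png

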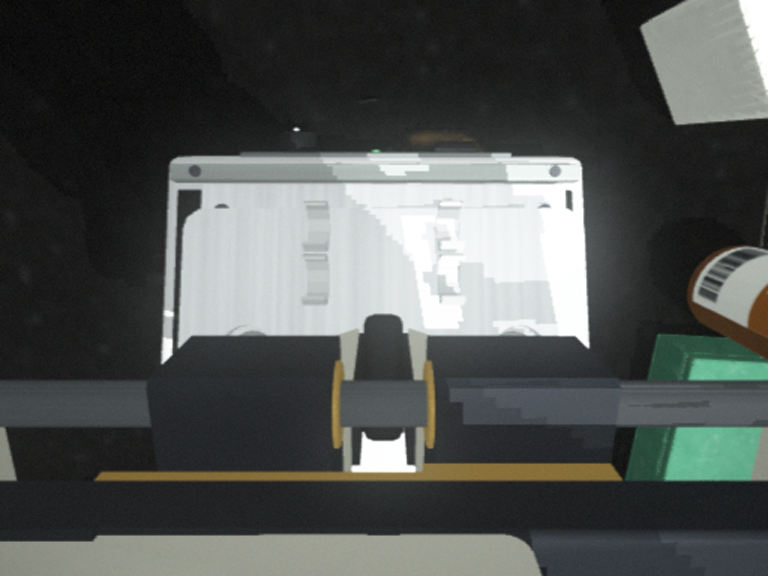

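View pics/s11.png

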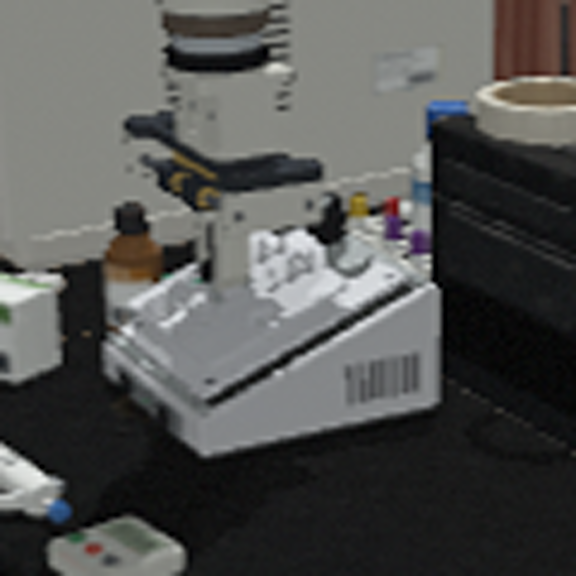

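```bash
python3 - <<'E'
from h import *
for z in(.031,.027,.024,.020): print(delta(tcpof(grip(.0068,z)),1.516))
E
```

```text
([2.5, -2.1, 0.1], -0.001)
([6.2, -3.5, 0.1], -0.001)
([9.1, -4.5, 0.1], -0.001)
([12.8, -5.9, 0.1], -0.001)
```

Call:
jog_arm(deltas=[1, 2.5, -1.5, 0.1, 0, 1, 4.5, -2.5, 0.1, 0, 1, 6.2, -3.5, 0.1, 0, 1, 6.2, -3.5, 0.1, 0])

```text
time: 13.68
ee_pos: [0.5759, 0.2329, 0.063]
ee_rot: [0.513, -0.486, 0.515, 0.486]
wrist_force: [0.1, 0.0, -3.4]
width: 0.13
```

```bash
python3 - <<'E'
from h import *
s=manip.sense()
print(s["ee_pos"],s["wrist_force"],s["wrist_torque"],where(s))
E
```

```text
[0.5758792  0.23286812 0.06295679] [ 0.09752082  0.0139743  -3.37135235] [-0.00684341  0.0352664  -0.00622494] [ 6.7 -0.  26.8]
```

Call:
jog_arm(deltas=[1, 2, -0.8, 0, 0, 1, 4, -1.5, 0, 0, 1, 6, -2.2, 0, 0, 1, 6, -2.2, 0, 0])

```text
time: 14.18
ee_pos: [0.578, 0.2327, 0.0581]
ee_rot: [0.513, -0.486, 0.515, 0.486]
wrist_force: [-3.6, -1.1, 6.2]
width: 0.13
```

```bash
python3 - <<'E'
from h import *
s,d,cw=shot("wrist","w12.png",None,1.5)
print(s["ee_pos"],s["wrist_force"],s["wrist_torque"],where(s))
s,d,cs=shot("side","s12.png",(120,240,190,310),4.8)
E
```

```text
[0.57797366 0.23273468 0.05812789] [-3.63395349 -1.11400876  6.15809663] [-0.35430098  0.83047593 -0.01420463] [ 7.1 -0.  21.5]
```

View pics/w12.png

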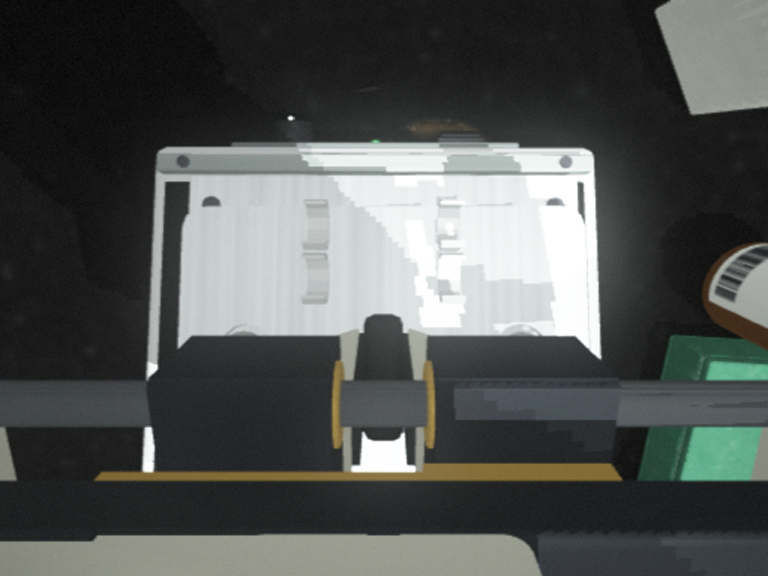

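View pics/s12.png

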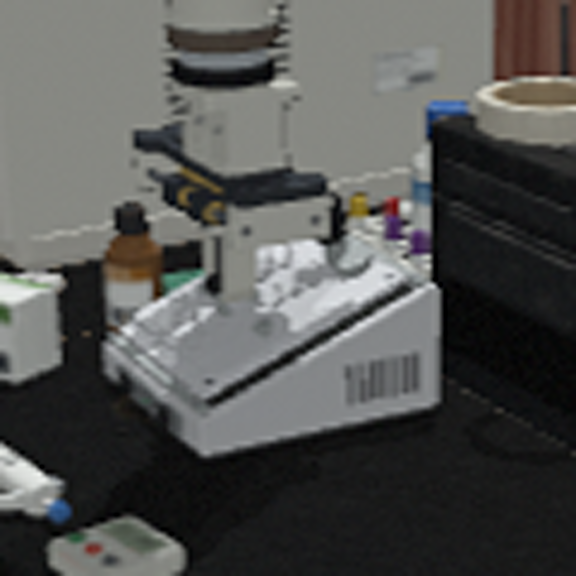

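Call:
jog_arm(deltas=[1, 2, -0.8, 0, 0, 1, 2.5, -0.8, 0, 0])

```text
time: 14.52
ee_pos: [0.578, 0.2327, 0.0581]
ee_rot: [0.512, -0.486, 0.515, 0.486]
wrist_force: [-9.9, -3.9, 18.9]
width: 0.13
```

```bash
python3 - <<'E'
from h import *
s=manip.sense()
print(s["ee_pos"],s["wrist_force"],s["wrist_torque"],where(s))
print(delta(tcpof(grip(.0,.020)),1.516),delta(tcpof(grip(-.006,.020)),1.516))
E
```

```text
[0.57799161 0.23274409 0.05811494] [-9.89354793 -3.94157459 18.85546428] [-0.78234586  2.10377202 -0.01505332] [ 7.1  0.  21.5]
([3.8, 6.0, 0.1], -0.001) ([5.9, 11.7, 0.1], -0.001)
```

Call:
jog_arm(deltas=[1, 1.3, 2.4, 0, 0, 1, 2.1, 4.7, 0, 0, 1, 2.1, 4.7, 0, 0])

```text
time: 14.9
ee_pos: [0.5741, 0.2332, 0.0567]
ee_rot: [0.513, -0.486, 0.515, 0.486]
wrist_force: [0.2, -0.6, 5.2]
width: 0.131
```

```bash
python3 - <<'E'
from h import *
s=manip.sense()
print(s["ee_pos"],s["wrist_force"],s["wrist_torque"],where(s))
E
```

```text
[0.57409306 0.23324472 0.0566964 ] [ 0.1677169  -0.63060041  5.24816969] [-0.0438837   0.153393    0.05395367] [ 2.9  0.3 21.5]
```

Call:
jog_arm(deltas=[1, 1.2, 2.4, 0, 0, 1, 2.1, 4.7, 0, 0, 1, 2.9, 7, 0, 0, 1, 3.7, 9.4, 0, 0, 1, 3.7, 9.4, 0, 0])

```text
time: 15.52
ee_pos: [0.5673, 0.2342, 0.0542]
ee_rot: [0.515, -0.487, 0.513, 0.485]
wrist_force: [4.9, 0.6, 5.7]
width: 0.126
```

```bash
python3 - <<'E'
from h import *
s=manip.sense()
print(s["ee_pos"],s["wrist_force"],s["wrist_torque"],where(s))
E
```

```text
[0.56733353 0.23421854 0.05418329] [4.91101943 0.56072763 5.69180873] [-0.00222008 -1.0031055  -0.00661056] [-4.6  0.8 21.5]
```

Call:
jog_arm(deltas=[1, 1, 2, 0, 0, 1, 1.7, 4, 0, 0, 1, 2, 5, 0, 0, 1, 2, 5, 0, 0])

```text
time: 16.02
ee_pos: [0.5675, 0.2343, 0.0542]
ee_rot: [0.518, -0.488, 0.511, 0.483]
wrist_force: [9.7, -1.7, 5.3]
width: 0.13
```

```bash
python3 - <<'E'
from h import *
s=manip.sense()
print(s["ee_pos"],s["wrist_force"],s["wrist_torque"],where(s))
E
```

```text
[0.56752952 0.23431237 0.05415999] [ 9.68680597 -1.68984684  5.30086586] [-0.32986518 -1.87551546 -0.00498624] [-4.7  0.8 21.6]
```

Call:
jog_arm(deltas=[1, 2, 5, 0, 0, 1, 4, 10, 0, 0, 1, 4, 10, 0, 0])

```text
time: 16.4
ee_pos: [0.567, 0.2345, 0.0538]
ee_rot: [0.523, -0.49, 0.507, 0.479]
wrist_force: [14.7, -1.8, 6.9]
width: 0.13
```

```bash
python3 - <<'E'
from h import *
s=manip.sense()
print(s["ee_pos"],s["wrist_force"],s["wrist_torque"],where(s),R(s)[:,0])
E
```

```text
[0.56696511 0.23449986 0.05377914] [14.71506428 -1.77967429  6.90260995] [-0.53975797 -3.22122106  0.03469974] [-6.   0.8 21.6] [ 0.02747695  0.00424221 -0.99961344]
```

Call:
jog_arm(deltas=[0.75, 0, 0, 0, 0, 0.7, 0, 0, 0, 0, 0.7, -10, 0, 0, 0, 0.7, -40, 0, 0, 0, 0.7, -80, 0, 0, 0, 0.7, -125, 0, 0, 0, 0.7, -140, 0, 0, 0, 0.7, -140, 0, 0, 0])

```text
time: 17.4
ee_pos: [0.5631, 0.2343, 0.1946]
ee_rot: [0.523, -0.49, 0.506, 0.479]
wrist_force: [-0.5, -0.5, -0.7]
width: 0.298
```

```bash
python3 - <<'E'
from h import *
s=manip.sense()
print(s["ee_pos"],s["width"],s["wrist_force"],s["wrist_torque"],R(s)[:,0])
print(delta((.70,.2277,.20),1.516))
E
```

```text
[0.56312815 0.23433606 0.19457308] 0.2978955239638956 [-0.49548918 -0.50225451 -0.69913736] [ 0.03565264  0.06881964 -0.03851842] [ 0.02873966  0.00478295 -0.99957549]
([-1.5, -137.1, 1.6], -0.005)
```

Call:
jog_arm(deltas=[0.4, -20, -40, 0, 0, 0.4, -40, -80, 0, 0, 0.4, -45, -115, 0, 0, 0.4, -45, -115, 0, 0, 0.4, -45, -115, 0, 0])

```text
time: 18.02
ee_pos: [0.6746, 0.2273, 0.2401]
ee_rot: [0.522, -0.49, 0.507, 0.48]
wrist_force: [-0.5, 0.3, -0.2]
width: 0.6
```

```bash
python3 - <<'E'
from h import *
s,d,cw=shot("wrist","w13.png",None,1.5)
print(s["ee_pos"],s["width"],s["wrist_force"])
import pickle; pickle.dump(cw,open("cw13.pkl","wb"))
s,d,cs=shot("side","s13.png",(120,240,190,310),4.8)
im=cv2.imread("pics/w13.png"); cv2.imwrite("pics/w13z.png",cv2.resize(im[20:340,200:560],None,fx=1.85,fy=1.85,interpolation=cv2.INTER_CUBIC))
E
```

```text
[0.67460872 0.22734953 0.240098  ] 0.6002788975772408 [-0.54181324  0.34596545 -0.15763792]
```

View pics/w13z.png

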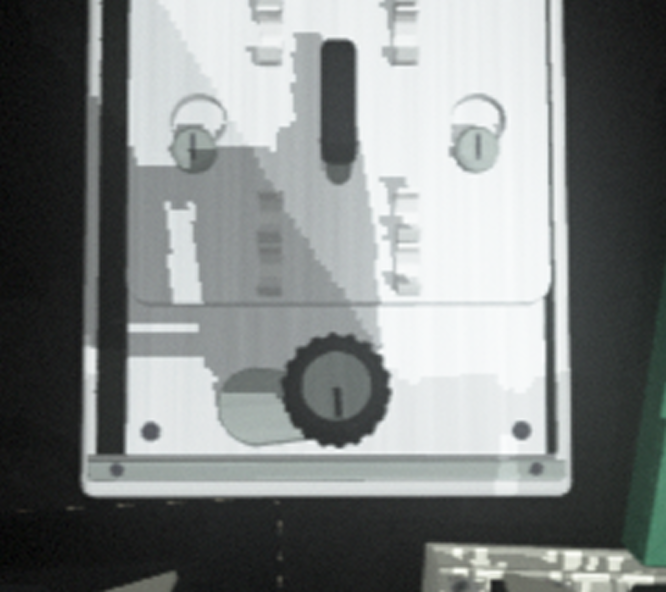

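View pics/s13.png

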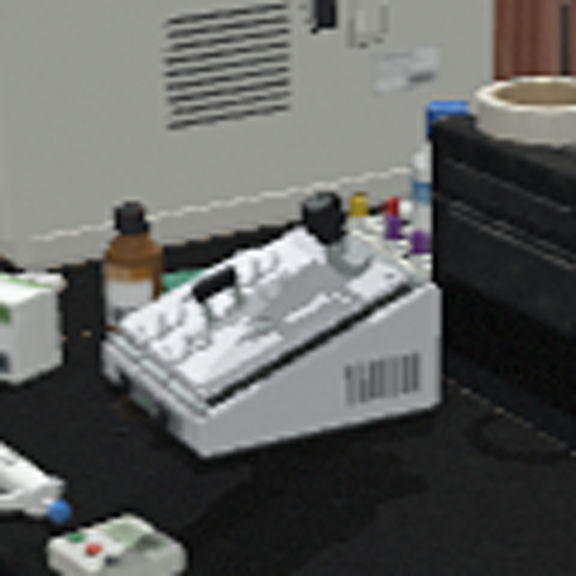

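```bash
cat > knob.py <<'E'
from h import *
import pickle
cw=pickle.load(open("cw13.pkl","rb"));U=lambda x,y:((x+.5)/1.5-.5,(y+.5)/1.5-.5)
kp=U(336/1.85+200,386/1.85+20)
top=O+.0015*ez+.0907*ex+.037*ez
print("knob top",top,"ray on plane",onplane(*cw,kp,n=ez,p0=top))
st=[onplane(*cw,U(a/1.85+200,b/1.85+20),n=ez,p0=O) for a,b in((193,150),(478,150))];print(st,(st[0]+st[1])/2)
ct=cam(snapshot("top")); print("monitor",[onplane(*ct,(200,79),p0=(0,0,z)).round(3) for z in(.2,.3,.4)])
print(manip.sense()["joint_pos"])
E
python3 knob.py
```

```text
knob top [0.65075298 0.22883137 0.14519939] ray on plane [0.65099759 0.22828619 0.14529922]
[array([0.57639236, 0.18224897, 0.0781383 ]), array([0.58218891, 0.28268469, 0.07823167])] [0.57929063 0.23246683 0.07818498]
monitor [array([0.826, 0.18 , 0.2  ]), array([0.787, 0.165, 0.3  ]), array([0.749, 0.15 , 0.4  ])]
[-0.16944306  0.5483578  -0.3023165   1.35896511  0.17271452  1.2329049
  1.02906517]
```

```bash
python3 - <<'E'
from h import *
ct=cam(snapshot("top"));cs=cam(snapshot("side"))
print(tri([(*ct,(300,78)),(*cs,(341,110))]),tri([(*ct,(60,79)),(*cs,(246,91))]),tri([(*ct,(303,5)),(*cs,(347,-2))]))
s=manip.sense()
top=np.array([.6510,.2284,.1453]); T=top-.019*ez
r=R(s)
for up in(.06,0):
    # turn about tool x keeps tip axis; tip=TCP-.0257*toolx
    P=T+.0257*r[:,0]-up*r[:,0]
    for a in(.35,.45): print(up,delta(P,1.516+a))
E
```

```text
[ 0.76826387 -0.06532984  0.36085306] [0.76138481 0.47160266 0.3559488 ] [ 0.77321833 -0.0503531   0.66031311]
0.06 ([80.4, 21.3, -1.4], -0.354)
0.06 ([80.4, 21.3, -1.4], -0.454)
0 ([140.4, 21.3, -1.4], -0.354)
0 ([140.4, 21.3, -1.4], -0.454)
```

Call:
jog_arm(deltas=[0.45, 20, 10, -1.4, -0.15, 0.45, 55, 21.3, -1.4, -0.3, 0.45, 85, 21.3, -1.4, -0.4, 0.45, 110, 21.3, -1.4, -0.4, 0.45, 130, 21.3, -1.4, -0.4, 0.45, 140, 21.3, -1.4, -0.4, 0.45, 140, 21.3, -1.4, -0.4])

```text
time: 19.15
ee_pos: [0.658, 0.2281, 0.1017]
ee_rot: [-0.415, 0.585, -0.401, -0.571]
wrist_force: [-0.1, -1.0, 0.8]
width: 0.548
```

```bash
python3 - <<'E'
from h import *
s,d,cw=shot("wrist","w14.png",None,1.5)
print(s["ee_pos"],s["width"],s["wrist_force"],s["wrist_torque"],R(s)[:,0])
top=np.array([.6510,.2284,.1453]); T=top-.019*ez
print(R(s).T@(T-s["ee_pos"])*1000)
E
```

```text
[0.65798421 0.22812186 0.10174158] 0.5478680784386887 [-0.10014222 -1.03794043  0.76629934] [0.01823705 0.05272778 0.01167097] [ 0.02739372  0.00441751 -0.99961496]
[-25.70829759  -0.20794126  -0.03788501]
```

View pics/w14.png

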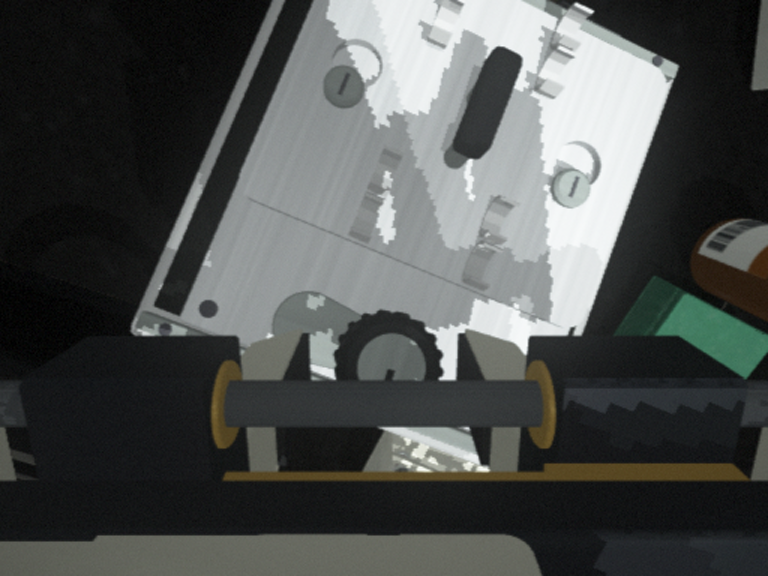

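Call:
jog_arm(deltas=[0.6, 0, 2.6, 1, 0, 0.8, 0, 2.6, 1, 0, 1, 0, 2.6, 1, 0, 1, 0, 2.6, 1, 0], force=25)

```text
time: 19.7
ee_pos: [0.6562, 0.2285, 0.1035]
ee_rot: [-0.415, 0.585, -0.4, -0.57]
wrist_force: [-1.4, -1.1, 5.3]
width: 0.361
```

```bash
python3 - <<'E'
from h import *
s=manip.sense()
print(s["ee_pos"],s["width"]*92,s["wrist_force"],s["wrist_torque"],s["joint_efforts"][6],s["joint_pos"][6])
E
```

```text
[0.65620924 0.2285302  0.10347937] 33.167686327354374 [-1.40355852 -1.05946659  5.25185933] [-0.23577057  0.28500988 -0.06724039] 0.06150860572233796 1.340226975354205
```

Call:
jog_arm(deltas=[1, 0, 0, 0, 0.1, 1, 0, 0, 0, 0.2, 1, 0, 0, 0, 0.3, 1, 0, 0, 0, 0.3])

```text
time: 20.2
ee_pos: [0.6562, 0.2286, 0.1036]
ee_rot: [-0.498, 0.517, -0.481, -0.504]
wrist_force: [-0.7, -0.3, 2.7]
width: 0.352
```

```bash
python3 - <<'E'
from h import *
s,d,cw=shot("wrist","w15.png",None,1.5)
print(s["ee_pos"],s["width"]*92,s["wrist_force"],s["wrist_torque"],R(s).T@s["wrist_torque"],s["joint_efforts"][6],s["joint_pos"][6],R(s)[:,0])
E
```

```text
[0.65617068 0.22858277 0.10357536] 32.35458970746021 [-0.65729299 -0.33657903  2.73040106] [ 0.06195136  0.20130714 -0.03953835] [ 0.04236011 -0.06906554  0.19839705] -0.4652788583189249 1.0768997763720118 [ 0.02981449  0.00493162 -0.99954328]
```

View pics/w15.png

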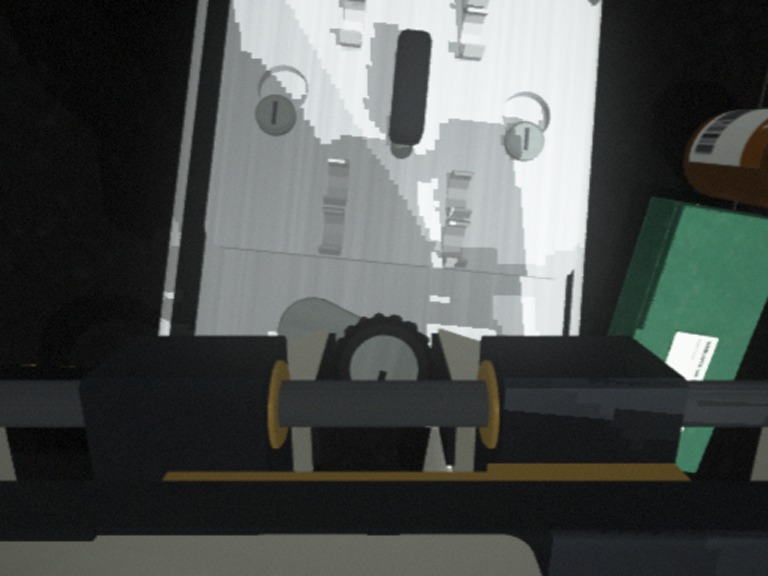

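Call:
jog_arm(deltas=[1, 0, 0, 0, 0.1, 1, 0, 0, 0, 0.2, 1, 0, 0, 0, 0.3, 1, 0, 0, 0, 0.3])

```text
time: 20.75
ee_pos: [0.6564, 0.2287, 0.1035]
ee_rot: [0.569, -0.437, 0.55, 0.427]
wrist_force: [-1.2, -1.4, 0.9]
width: 0.354
```

```bash
cat > tq.py <<'E'
from h import *
s=manip.sense(); r=R(s)
print("az",np.arctan2(r[1,2],r[0,2]).round(3),np.round(s["ee_pos"],4),"w",round(s["width"]*92,1),"F",s["wrist_force"].round(1) if hasattr(s["wrist_force"],"round") else np.round(s["wrist_force"],1),"Tq",np.round(s["wrist_torque"],3),"Tx",(r.T@np.array(s["wrist_torque"]))[0].round(3),"j7",round(s["joint_efforts"][6],2),np.round(s["joint_pos"],2),r[:,0].round(3))
E
python3 tq.py
```

```text
az 1.316 [0.6564 0.2287 0.1035] w 32.5 F [-1.2 -1.4  0.9] Tq [ 0.484 -0.144  0.126] Tx -0.112 j7 -0.61 [-0.22  0.63 -0.22  1.54  0.17  0.96  0.82] [ 0.03   0.005 -1.   ]
```

Call:
jog_arm(deltas=[1, 0, 0, 0, 0.06, 1, 0, 0, 0, 0.12, 1, 0, 0, 0, 0.12])

```text
time: 21.12
ee_pos: [0.6564, 0.2288, 0.1036]
ee_rot: [0.594, -0.403, 0.574, 0.394]
wrist_force: [-0.8, -2.1, 2.5]
width: 0.355
```

```bash
python3 tq.py; python3 - <<'E'
from h import *
shot("wrist","w16.png",None,1.5)
E
```

```text
az 1.199 [0.6564 0.2288 0.1036] w 32.7 F [-0.8 -2.1  2.5] Tq [0.52  0.003 0.243] Tx -0.227 j7 -0.47 [-0.24  0.63 -0.2   1.54  0.15  0.95  0.71] [ 0.03   0.005 -1.   ]
```

View pics/w16.png

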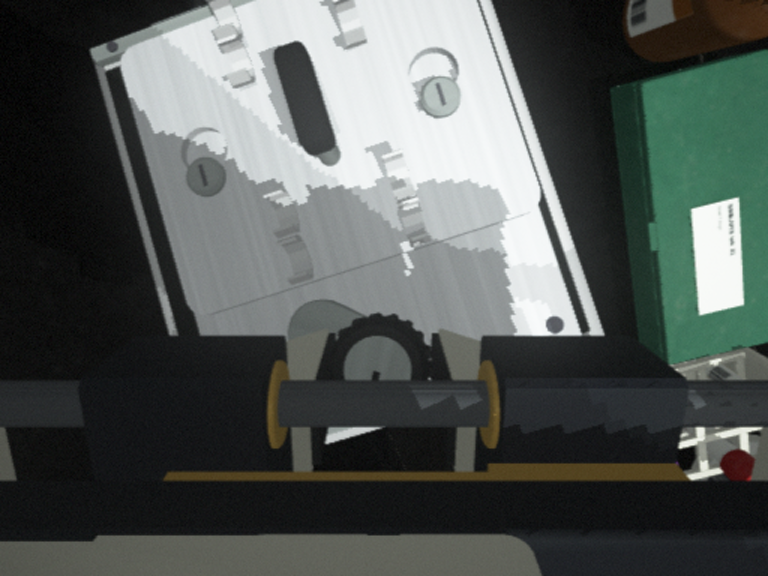

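Call:
jog_arm(deltas=[1, 0, 0, 0, 0.05, 1, 0, 0, 0, 0.05])

```text
time: 21.42
ee_pos: [0.6565, 0.2288, 0.1036]
ee_rot: [0.603, -0.389, 0.583, 0.381]
wrist_force: [-1.0, -1.9, 0.6]
width: 0.355
```

```bash
python3 tq.py
```

```text
az 1.152 [0.6565 0.2288 0.1036] w 32.7 F [-1.  -1.9  0.6] Tq [ 0.518 -0.23   0.326] Tx -0.311 j7 -0.46 [-0.25  0.63 -0.19  1.54  0.14  0.95  0.67] [ 0.031  0.005 -1.   ]
```

Call:
jog_arm(deltas=[1, 0, 0, 0, 0.05, 1, 0, 0, 0, 0.05])

```text
time: 21.68
ee_pos: [0.6565, 0.2288, 0.1037]
ee_rot: [0.612, -0.375, 0.592, 0.367]
wrist_force: [-1.8, -1.2, 2.8]
width: 0.358
```

```bash
python3 tq.py; python3 - <<'E'
from h import *
shot("wrist","w17.png",None,1.5)
E
```

```text
az 1.104 [0.6565 0.2288 0.1037] w 33.0 F [-1.8 -1.2  2.8] Tq [ 0.484 -0.024  0.309] Tx -0.294 j7 -0.48 [-0.26  0.63 -0.18  1.54  0.13  0.95  0.63] [ 0.031  0.006 -1.   ]
```

View pics/w17.png

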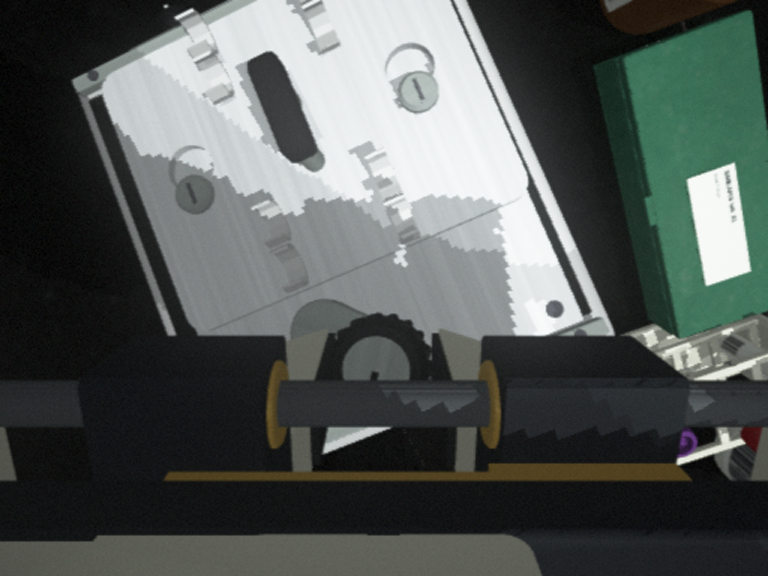

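```bash
python3 - <<'E'
import cv2,numpy as np
ims=[cv2.imread(f"pics/w{k}.png")[230:390,190:450] for k in(15,16,17)]
cv2.imwrite("pics/cmp.png",np.vstack([np.hstack([cv2.resize(i,None,fx=1.5,fy=1.5) for i in ims[:2]]),np.hstack([cv2.resize(ims[2],None,fx=1.5,fy=1.5),cv2.resize(ims[2],None,fx=1.5,fy=1.5)])]))
E
```

```text
(no output)
```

View pics/cmp.png

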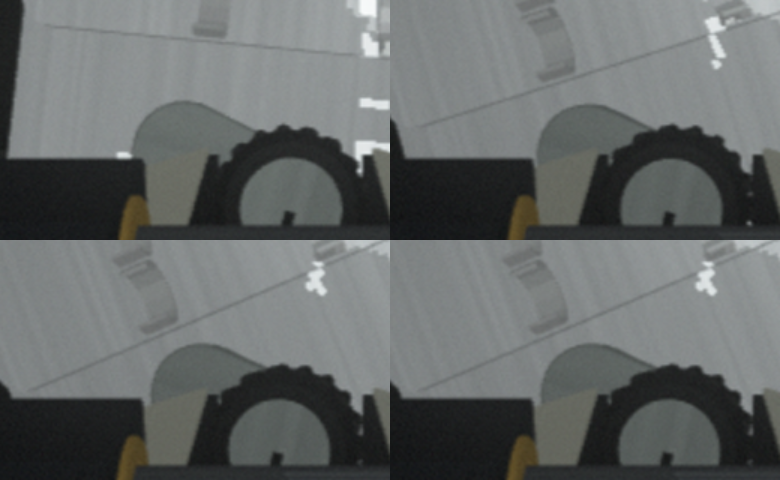

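Call:
jog_arm(deltas=[0.5, 0, 0, 0, 0, 0.45, 0, 0, 0, 0, 0.45, 0, 0, 0, -0.15, 0.45, 0, 0, 0, -0.3, 0.45, 0, 0, 0, -0.45, 0.45, 0, 0, 0, -0.6, 0.45, 0, 0, 0, -0.65, 0.45, 0, 0, 0, -0.65])

```text
time: 22.72
ee_pos: [0.6565, 0.2289, 0.1034]
ee_rot: [-0.461, 0.55, -0.444, -0.537]
wrist_force: [0.0, -0.9, -0.4]
width: 0.546
```

```bash
python3 tq.py; python3 - <<'E'
from h import *
shot("wrist","w18.png",None,1.5)
E
```

```text
az 1.754 [0.6565 0.2289 0.1034] w 50.2 F [ 0.  -0.9 -0.4] Tq [-0.01   0.061  0.004] Tx -0.004 j7 0.27 [-0.16  0.64 -0.32  1.54  0.24  0.97  1.2 ] [ 0.03   0.006 -1.   ]
```

View pics/w18.png

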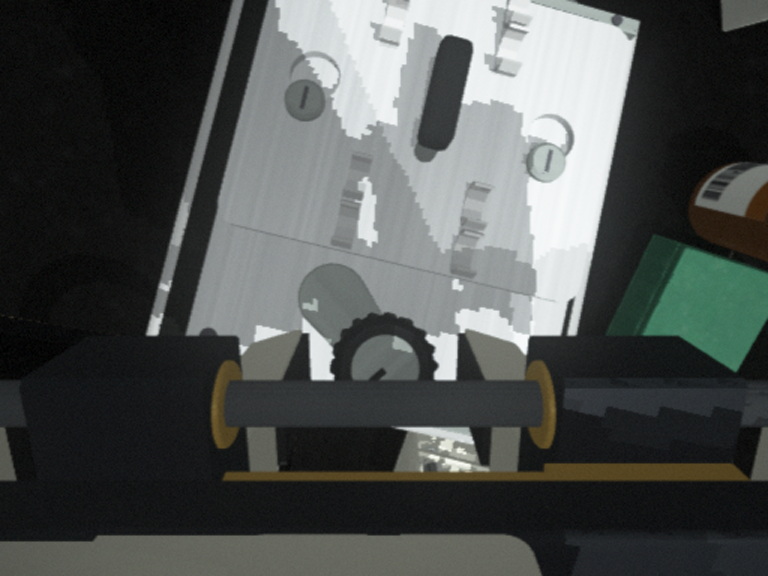

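Call:
jog_arm(deltas=[0.8, 0, 0, 0, 0, 1, 0, 0, 0, 0, 1, 0, 0, 0, 0, 1, 0, 0, 0, 0.05, 1, 0, 0, 0, 0.1, 1, 0, 0, 0, 0.1], force=25)

```text
time: 23.52
ee_pos: [0.6564, 0.2288, 0.1035]
ee_rot: [-0.488, 0.527, -0.47, -0.514]
wrist_force: [-1.1, -1.8, 0.8]
width: 0.356
```

```bash
python3 tq.py
```

```text
az 1.653 [0.6564 0.2288 0.1035] w 32.7 F [-1.1 -1.8  0.8] Tq [0.188 0.132 0.046] Tx -0.04 j7 -0.28 [-0.17  0.64 -0.3   1.54  0.23  0.96  1.11] [ 0.03   0.005 -1.   ]
```

Call:
jog_arm(deltas=[1, 0, 0, 0, 0.05, 1, 0, 0, 0, 0.05])

```text
time: 23.78
ee_pos: [0.6564, 0.2287, 0.1036]
ee_rot: [-0.5, 0.515, -0.483, -0.502]
wrist_force: [-1.5, -1.2, 1.0]
width: 0.353
```

```bash
python3 tq.py
```

```text
az 1.604 [0.6564 0.2287 0.1036] w 32.5 F [-1.5 -1.2  1. ] Tq [-0.041  0.239  0.008] Tx -0.008 j7 -0.2 [-0.18  0.64 -0.29  1.54  0.22  0.96  1.07] [ 0.03   0.005 -1.   ]
```

Call:
jog_arm(deltas=[1, 0, 0, 0, 0.05, 1, 0, 0, 0, 0.05])

```text
time: 24.02
ee_pos: [0.6563, 0.2287, 0.1036]
ee_rot: [0.513, -0.502, 0.495, 0.49]
wrist_force: [-0.1, -1.3, 0.5]
width: 0.35
```

```bash
python3 tq.py; python3 - <<'E'
from h import *
shot("wrist","w19.png",None,1.5)
E
```

```text
az 1.556 [0.6563 0.2287 0.1036] w 32.2 F [-0.1 -1.3  0.5] Tq [0.167 0.155 0.081] Tx -0.075 j7 -0.26 [-0.19  0.64 -0.28  1.54  0.21  0.96  1.03] [ 0.03   0.005 -1.   ]
```

View pics/w19.png

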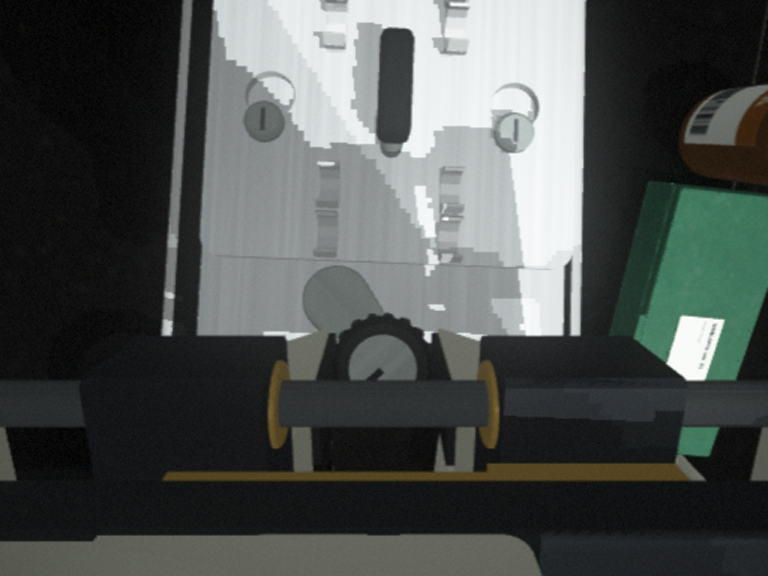

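Call:
jog_arm(deltas=[1, 0, 0, 0, 0.05, 1, 0, 0, 0, 0.05])

```text
time: 24.32
ee_pos: [0.6565, 0.2287, 0.1035]
ee_rot: [0.525, -0.49, 0.506, 0.478]
wrist_force: [0.4, -1.4, -1.7]
width: 0.352
```

```bash
python3 tq.py
```

```text
az 1.508 [0.6565 0.2287 0.1035] w 32.4 F [ 0.4 -1.4 -1.7] Tq [ 0.224 -0.097  0.095] Tx -0.089 j7 -0.26 [-0.19  0.64 -0.27  1.54  0.2   0.96  0.98] [ 0.031  0.005 -1.   ]
```

Call:
jog_arm(deltas=[1, 0, 0, 0, 0.05, 1, 0, 0, 0, 0.05])

```text
time: 24.58
ee_pos: [0.6566, 0.2288, 0.1034]
ee_rot: [0.536, -0.477, 0.518, 0.466]
wrist_force: [0.7, -1.3, -1.1]
width: 0.351
```

```bash
python3 tq.py; python3 - <<'E'
from h import *
shot("wrist","w20.png",None,1.5)
E
```

```text
az 1.459 [0.6566 0.2288 0.1034] w 32.3 F [ 0.7 -1.3 -1.1] Tq [ 0.435 -0.139  0.133] Tx -0.121 j7 -0.33 [-0.2   0.63 -0.26  1.54  0.19  0.96  0.94] [ 0.031  0.006 -1.   ]
```

View pics/w20.png

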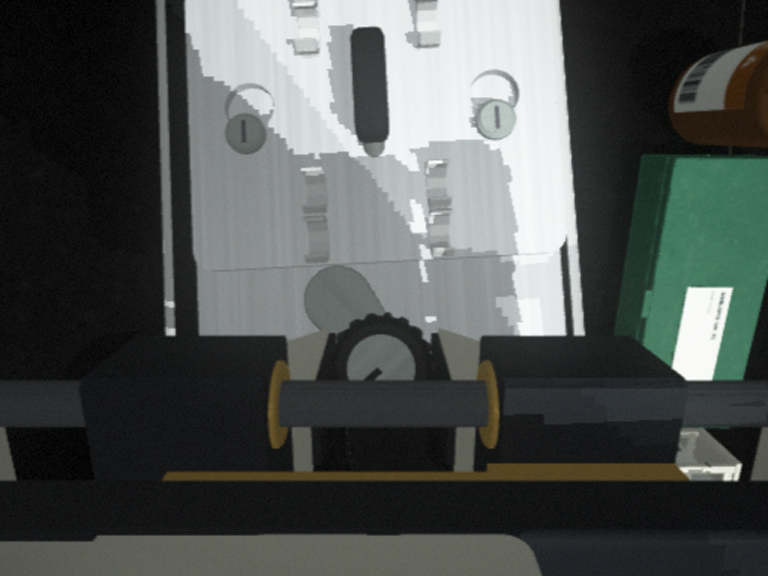

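Call:
jog_arm(deltas=[1, 0, 0, 0, 0.04, 1, 0, 0, 0, 0.04])

```text
time: 24.88
ee_pos: [0.6567, 0.2288, 0.1034]
ee_rot: [0.546, -0.466, 0.527, 0.455]
wrist_force: [-0.2, -0.6, -0.4]
width: 0.349
```

```bash
python3 tq.py
```

```text
az 1.419 [0.6567 0.2288 0.1034] w 32.1 F [-0.2 -0.6 -0.4] Tq [ 0.394 -0.087  0.204] Tx -0.192 j7 -0.32 [-0.21  0.63 -0.25  1.54  0.19  0.96  0.91] [ 0.031  0.006 -1.   ]
```

Call:
jog_arm(deltas=[1, 0, 0, 0, 0.04, 1, 0, 0, 0, 0.04])

```text
time: 25.12
ee_pos: [0.6567, 0.2288, 0.1034]
ee_rot: [0.555, -0.455, 0.536, 0.444]
wrist_force: [-0.9, -1.3, -0.6]
width: 0.352
```

```bash
python3 tq.py; python3 - <<'E'
from h import *
shot("wrist","w21.png",None,1.5)
E
```

```text
az 1.379 [0.6567 0.2288 0.1034] w 32.4 F [-0.9 -1.3 -0.6] Tq [ 0.414 -0.137  0.173] Tx -0.161 j7 -0.38 [-0.21  0.63 -0.24  1.54  0.18  0.96  0.87] [ 0.031  0.006 -1.   ]
```

View pics/w21.png

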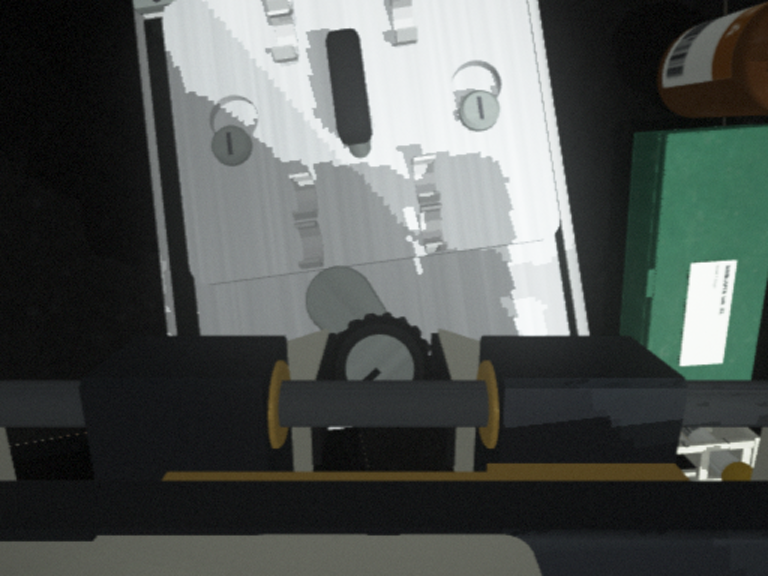

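Call:
jog_arm(deltas=[0.5, 0, 0, 0, 0, 0.5, 0, 0, 0, 0, 0.5, 0, 0, 0, -0.15, 0.5, 0, 0, 0, -0.3, 0.5, 0, 0, 0, -0.4, 0.5, 0, 0, 0, -0.4, 0.8, 0, 0, 0, -0.4, 1, 0, 0, 0, -0.4, 1, 0, 0, 0, -0.4, 1, 0, 0, 0, -0.4], force=30)

```text
time: 26.42
ee_pos: [0.6567, 0.2286, 0.1035]
ee_rot: [-0.454, 0.556, -0.437, -0.542]
wrist_force: [-0.6, 0.0, 0.8]
width: 0.352
```

```bash
python3 tq.py; python3 - <<'E'
from h import *
shot("wrist","w22.png",None,1.5)
E
```

```text
az 1.779 [0.6567 0.2286 0.1035] w 32.4 F [-0.6  0.   0.8] Tq [-0.214  0.069 -0.097] Tx 0.091 j7 0.11 [-0.15  0.64 -0.33  1.54  0.25  0.97  1.22] [ 0.031  0.005 -1.   ]
```

Call:
jog_arm(deltas=[1, 0, 0, 0, 0.04, 1, 0, 0, 0, 0.08, 1, 0, 0, 0, 0.08])

```text
time: 26.85
ee_pos: [0.6566, 0.2287, 0.1035]
ee_rot: [-0.476, 0.538, -0.459, -0.524]
wrist_force: [-0.9, -0.8, 1.5]
width: 0.354
```

```bash
python3 tq.py; python3 - <<'E'
from h import *
shot("wrist","w23.png",None,1.5)
E
```

```text
az 1.698 [0.6566 0.2287 0.1035] w 32.6 F [-0.9 -0.8  1.5] Tq [-0.021  0.202  0.089] Tx -0.088 j7 -0.27 [-0.16  0.64 -0.31  1.54  0.23  0.97  1.15] [ 0.031  0.005 -1.   ]
```

View pics/w22.png

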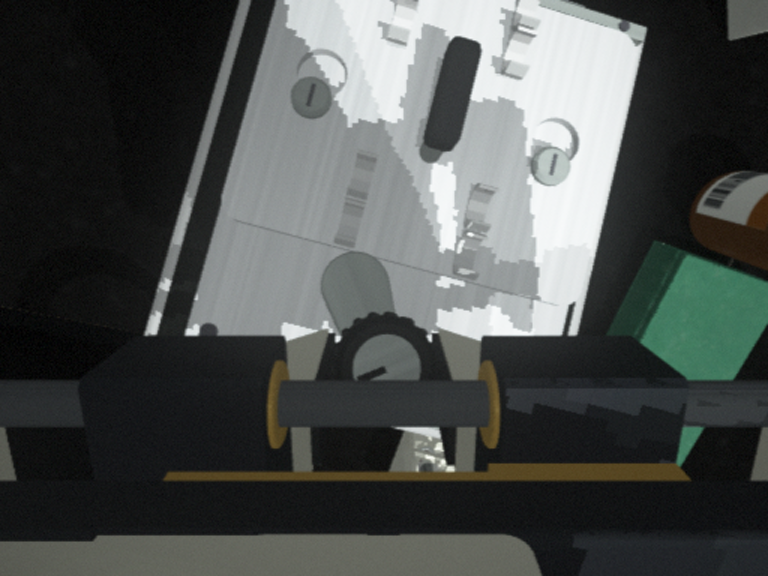

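View pics/w23.png

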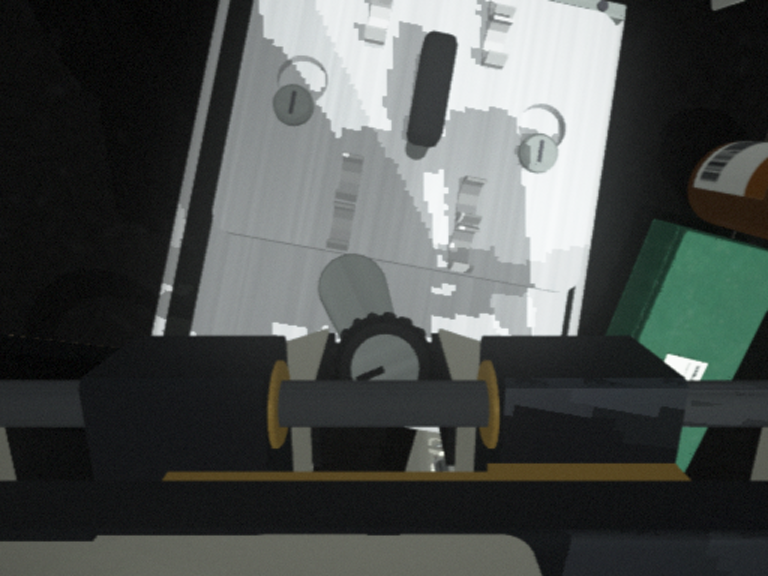

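Call:
jog_arm(deltas=[1, 0, 0, 0, 0.04, 1, 0, 0, 0, 0.04])

```text
time: 27.15
ee_pos: [0.6565, 0.2287, 0.1036]
ee_rot: [-0.486, 0.528, -0.469, -0.514]
wrist_force: [-1.3, -0.9, 2.0]
width: 0.348
```

```bash
python3 tq.py
```

```text
az 1.658 [0.6565 0.2287 0.1036] w 32.0 F [-1.3 -0.9  2. ] Tq [-0.028  0.35   0.197] Tx -0.196 j7 -0.37 [-0.17  0.64 -0.3   1.54  0.23  0.97  1.12] [ 0.031  0.005 -1.   ]
```

Call:
jog_arm(deltas=[1, 0, 0, 0, 0.04, 1, 0, 0, 0, 0.04])

```text
time: 27.4
ee_pos: [0.6564, 0.2286, 0.1037]
ee_rot: [-0.497, 0.518, -0.48, -0.505]
wrist_force: [-1.0, -1.5, 2.1]
width: 0.353
```

```bash
python3 tq.py
```

```text
az 1.617 [0.6564 0.2286 0.1037] w 32.5 F [-1.  -1.5  2.1] Tq [-0.118  0.229  0.187] Tx -0.189 j7 -0.38 [-0.18  0.64 -0.29  1.54  0.22  0.96  1.08] [ 0.031  0.005 -1.   ]
```

Call:
jog_arm(deltas=[1, 0, 0, 0, 0.04, 1, 0, 0, 0, 0.04])

```text
time: 27.65
ee_pos: [0.6564, 0.2286, 0.1037]
ee_rot: [0.508, -0.507, 0.49, 0.495]
wrist_force: [-2.2, -0.9, 1.7]
width: 0.357
```

```bash
python3 tq.py; python3 - <<'E'
from h import *
shot("wrist","w24.png",None,1.5)
E
```

```text
az 1.575 [0.6564 0.2286 0.1037] w 32.8 F [-2.2 -0.9  1.7] Tq [-0.012  0.257  0.012] Tx -0.011 j7 -0.21 [-0.18  0.64 -0.28  1.54  0.21  0.96  1.04] [ 0.03   0.005 -1.   ]
```

View pics/w24.png

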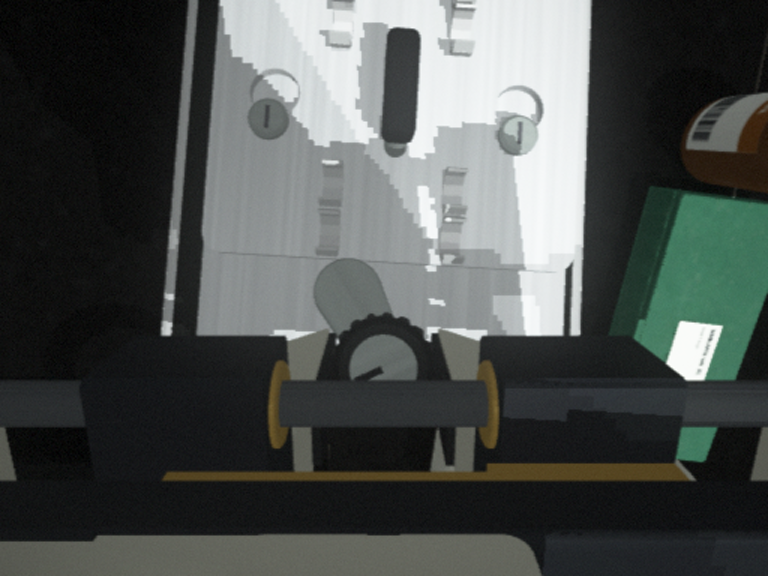

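```bash
cat > rect.py <<'E'
from h import *
import sys
d=snapshot("wrist"); mount=d["mount"];K=d["mtx"]
top=np.array([.6510,.2284,.1453])
def camof(az,pos,tx):
    x=np.array(tx);x/=np.linalg.norm(x); z=np.array([np.cos(az),np.sin(az),0]); z-=x*(z@x); z/=np.linalg.norm(z); y=np.cross(z,x)
    T=np.eye(4);T[:3,:3]=np.c_[x,y,z];T[:3,3]=pos
    return K,np.diag([1,-1,-1,1.])@np.linalg.inv(T@mount)
def rect(img,cm,h,S=5,half=30):
    c=top+(h-.048)*ez; q=[];w=[]
    for a,b in((-1,-1),(-1,1),(1,1),(1,-1)):
        q.append((proj(*cm,c+half/1000*(a*ex+b*ey))[0]+.5)*1.5-.5); w.append((half*S*(1-b),half*S*(1-a)))  # up=ex, left=+ey
    H=cv2.getPerspectiveTransform(np.float32(q),np.float32(w)); o=cv2.warpPerspective(img,H,(2*half*S,2*half*S)); cv2.circle(o,(half*S,half*S),2,(0,0,255),-1); return o
P={15:(1.616,(.65617,.22858,.10358),(.0298,.0049,-.9995)),16:(1.199,(.6564,.2288,.1036),(.03,.005,-1)),18:(1.754,(.6565,.2289,.1034),(.03,.006,-1)),19:(1.556,(.6563,.2287,.1036),(.03,.005,-1)),20:(1.459,(.6566,.2288,.1034),(.031,.006,-1)),21:(1.379,(.6567,.2288,.1034),(.031,.006,-1)),22:(1.779,(.6567,.2286,.1035),(.031,.005,-1)),23:(1.698,(.6566,.2287,.1035),(.031,.005,-1)),24:(1.575,(.6564,.2286,.1037),(.03,.005,-1))}
def strip(ks,out,hs=(.012,.048)):
    rows=[]
    for h in hs: rows.append(np.hstack([cv2.resize(rect(cv2.imread(f"pics/w{k}.png"),camof(*P[k]),h),(190,190)) for k in ks]))
    cv2.imwrite(out,np.vstack(rows))
if __name__=="__main__":
    strip((18,20,22,24),"pics/rect1.png")
    print([P[k][0] for k in(18,20,22,24)])
E
python3 rect.py
```

```text
[1.754, 1.459, 1.779, 1.575]
```

View pics/rect1.png

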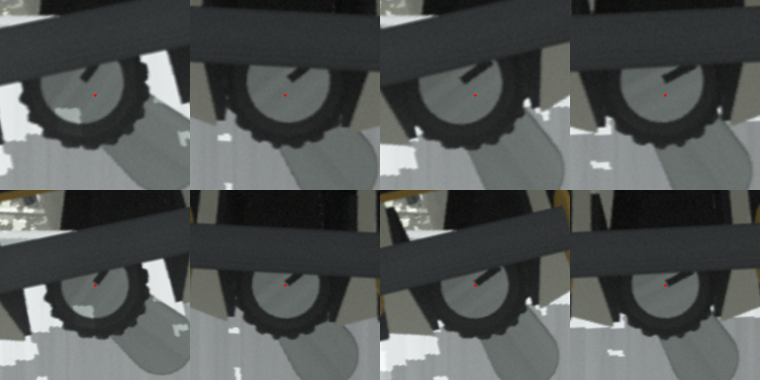

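```bash
python3 - <<'E'
from rect import *
ks=(18,20,22,24); rows=[]
for h in(.010,.048): rows.append([rect(cv2.imread(f"pics/w{k}.png"),camof(*P[k]),h,S=6,half=33) for k in ks])
a=np.hstack([cv2.resize(o[150:,150:],None,fx=.75,fy=.75) for o in rows[0]]); b=np.hstack([cv2.resize(o[80:300,120:366],(a.shape[1]//4,170)) for o in rows[1]])
w=min(a.shape[1],b.shape[1]); im=np.vstack([a[:,:w],b[:,:w]]); print(im.shape); cv2.imwrite("pics/rect2.png",im)
E
```

```text
(354, 736, 3)
```

View pics/rect2.png

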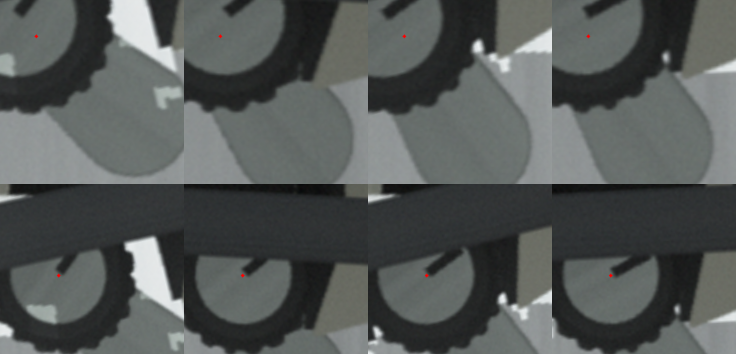

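```bash
cat > pol.py <<'E'
from rect import *
def pol(ks,out,hc=.012):
    A=[];B=[]
    for k in ks:
        im=cv2.imread(f"pics/w{k}.png")
        o=rect(im,camof(*P[k]),hc,S=6,half=33); p=cv2.warpPolar(o,(198,720),(198,198),198,cv2.INTER_LINEAR)  # rows angle .5deg cw from right, cols radius
        A.append(p[0:240,100:190])  # 0..120deg cw , r 16.7..31.7
        o=rect(im,camof(*P[k]),.048,S=12,half=16); p=cv2.warpPolar(o,(192,720),(192,192),192,cv2.INTER_LINEAR)
        B.append(np.roll(p,200,0)[60:300,20:110]) # rows: angle=(r+60-200)/2
    im=np.vstack([np.hstack(A),np.hstack(B)]); im=cv2.resize(im,None,fx=1.15,fy=1.15)
    im=cv2.convertScaleAbs(im,alpha=1.6); cv2.imwrite(out,im); print(im.shape)
if __name__=="__main__": pol((16,18,19,20,21,22,23,24),"pics/pol1.png")
E
python3 pol.py
```

```text
(552, 828, 3)
```

View pics/pol1.png

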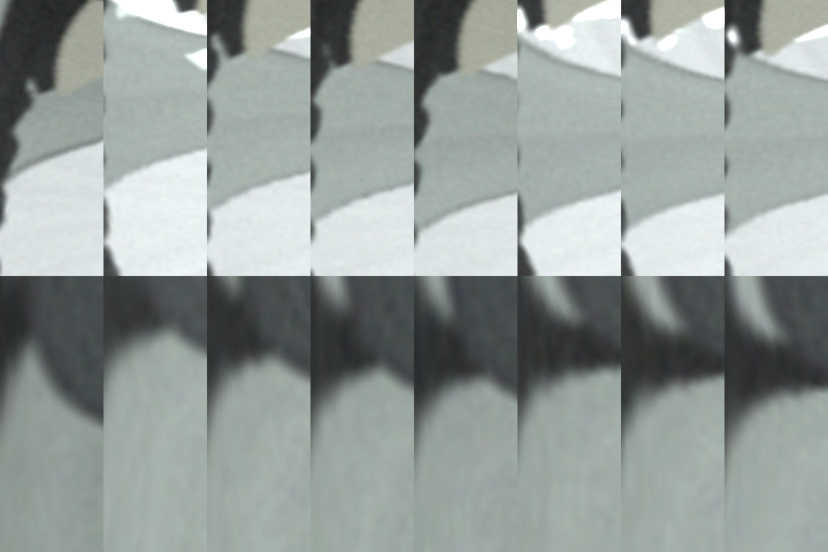

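Call:
jog_arm(deltas=[1, 0, 0, 0, 0.04, 1, 0, 0, 0, 0.08, 1, 0, 0, 0, 0.08])

```text
time: 28.22
ee_pos: [0.6566, 0.2288, 0.1036]
ee_rot: [0.528, -0.487, 0.509, 0.475]
wrist_force: [0.3, -0.4, -0.6]
width: 0.35
```

```bash
python3 tq.py; python3 - <<'E'
from h import *
s,d,cw=shot("wrist","w25.png",None,1.5)
r=R(s)
import rect
rect.P[25]=(np.arctan2(r[1,2],r[0,2]),s["ee_pos"],r[:,0])
import pol; pol.pol((20,21,22,23,24,25),"pics/pol2.png")
E
```

```text
az 1.496 [0.6566 0.2288 0.1036] w 32.2 F [ 0.3 -0.4 -0.6] Tq [ 0.391 -0.13   0.376] Tx -0.365 j7 -0.5 [-0.2   0.64 -0.27  1.54  0.2   0.96  0.97] [ 0.031  0.005 -1.   ]
(552, 621, 3)
```

View pics/pol2.png

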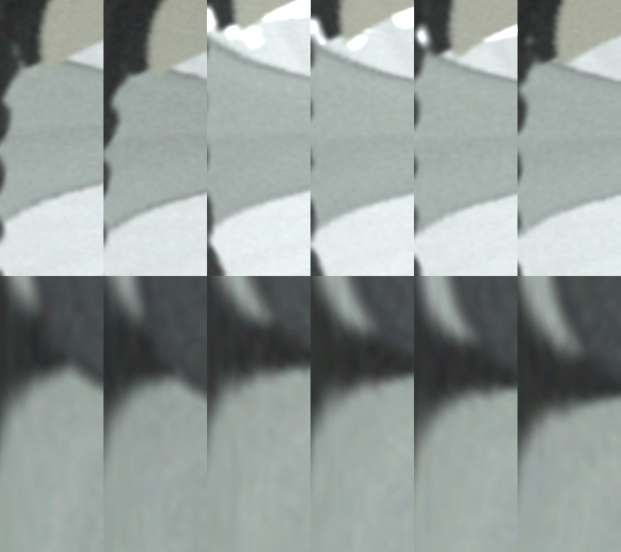

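View pics/w25.png

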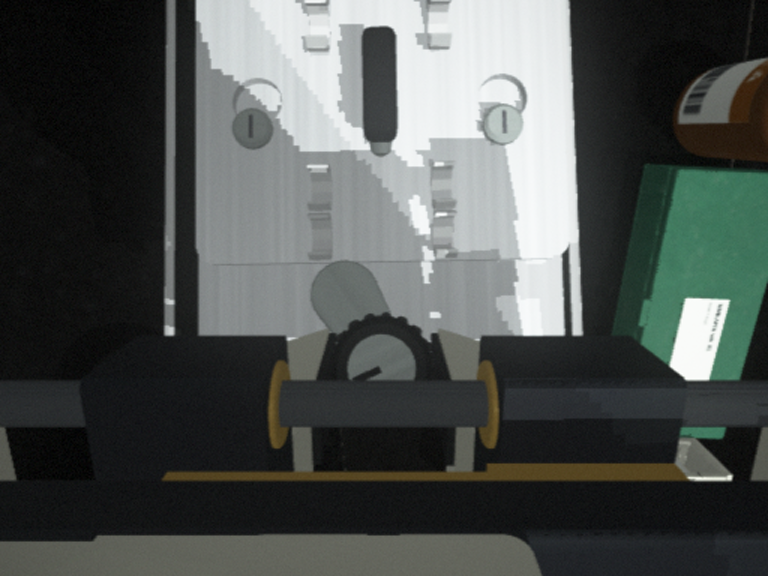

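Call:
jog_arm(deltas=[0.7, 0, 0, 0, 0, 0.45, 0, 0, 0, 0, 0.45, 0, 0, 0, 0, 0.45, -20, 0, 0, 0, 0.45, -50, 0, 0, 0, 0.45, -90, 0, 0, 0, 0.45, -130, 0, 0, 0, 0.45, -135, 0, 0, 0, 0.45, -135, 0, 0, 0, 0.45, -135, 0, 0, 0])

```text
time: 29.58
ee_pos: [0.6516, 0.2277, 0.2373]
ee_rot: [0.527, -0.487, 0.51, 0.475]
wrist_force: [-0.2, 0.4, -0.3]
width: 0.548
```

```bash
python3 tq.py; python3 - <<'E'
from h import *
s,d,cw=shot("wrist","w26.png",None,1.5)
s,d,ct=shot("top","t26.png",(120,270,100,330),3.4)
for q in["kit_box","amber_bottle","beaker"]:print(q,cut("top",q))
s,d,cs=shot("side","s26.png",(120,240,190,310),4.8)
for q in["kit_box","amber_bottle","beaker"]:print(q,cut("side",q))
E
```

```text
az 1.497 [0.6516 0.2277 0.2373] w 50.4 F [-0.2  0.4 -0.3] Tq [0.002 0.06  0.013] Tx -0.012 j7 0.0 [-0.18  0.51 -0.29  1.43  0.16  1.2   1.01] [ 0.029  0.004 -1.   ]
kit_box [(0.71, [221.6, 130.8], 662)]
amber_bottle []
beaker [(0.79, [229.4, 391.6], 742)]
kit_box [(0.74, [188.3, 189.0], 483)]
amber_bottle [(0.54, [176.4, 216.4], 271), (0.39, [200.7, 255.8], 1232)]
beaker [(0.73, [274.6, 301.0], 1214), (0.59, [202.3, 254.4], 1190)]
```

View pics/w26.png

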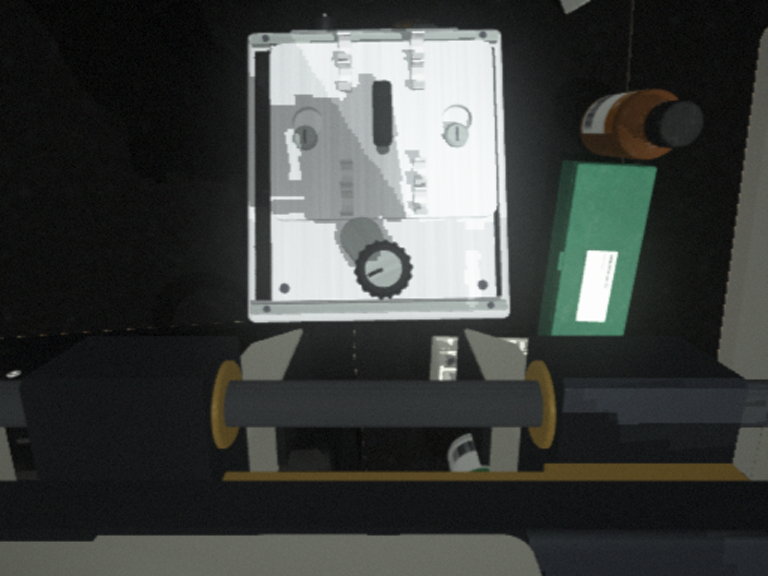

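View pics/s26.png

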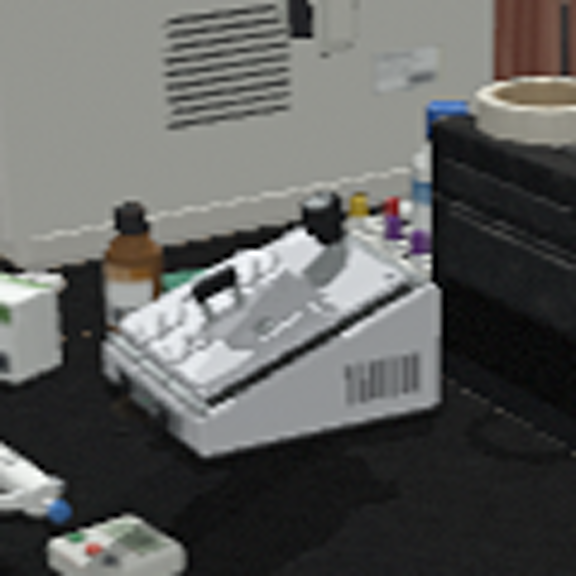

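```bash
python3 - <<'E'
from rect import *
P[13]=(1.516,(.67461,.22735,.2401),(.0287,.0048,-.9996)); 
s=manip.sense(); r=R(s); P[26]=(np.arctan2(r[1,2],r[0,2]),s["ee_pos"],r[:,0])
# fix az of 13 from quaternion
q=[.522,-.49,.507,.48]; m=Ro.from_quat([q[1],q[2],q[3],q[0]]).as_matrix(); P[13]=(np.arctan2(m[1,2],m[0,2]),P[13][1],m[:,0])
rows=[]
for h in(.012,.048): rows.append(np.hstack([rect(cv2.imread(f"pics/w{k}.png"),camof(*P[k]),h,S=8 if h<.02 else 18,half=36 if h<.02 else 16) for k in(13,26)]))
rows=[cv2.resize(x,(600,300)) for x in rows]
cv2.imwrite("pics/fin.png",np.vstack(rows))
E
```

```text
(no output)
```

View pics/fin.png

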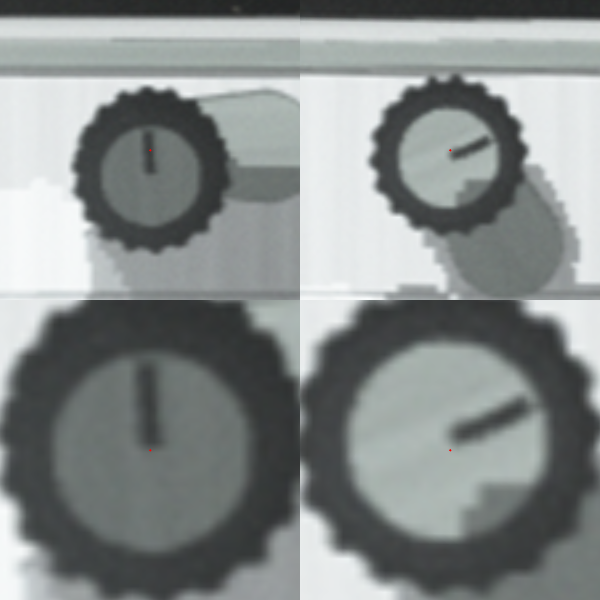

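```bash
python3 - <<'E'
from plant import ticket
print(ticket.close_job())
E
```

```text
the job is handed in; nothing more can be done
None
```

The plate is mounted and fully home behind the stud heads, and the knob is locked just past its first slip. The arm has let go and stands clear. I handed the job in at about 30 s of the 67 s allowed.

**Mounting:** I pressed the plate lightly on the stud heads to tilt it to the slope, then moved it up to the entry point. It dropped over the studs and stopped hard on the face, about 10 mm below where it would have rested on the heads. It then slid 11.8 mm down the slope to a firm stop. The pictures show both necks at the slot ends.

**Locking:** I turned the knob clockwise in three strokes until the cam stopped against the plate's upper edge. After that the knob's mark turned about 0.2 rad while the cam stayed put. From start to end, the pictures give about 1.20 rad for the knob and 1.04 rad for the cam. I therefore put the slip at 0.15 to 0.2 rad, well under 0.9.

**Last checks:** The wrist force is near zero. The carton and beaker show where they were in both fixed cameras, within a few pixels. The bottle was found only in the side view, also where it was; the finder missed it in the last top view.

**What disagreed:**
- **Finger length:** The real fingertips end about 26 mm short of the reported TCP, so my first grasp closed above the handle. I measured the offset by touch and corrected for it.
- **Knob torque:** The torque reading was unreliable because the tool stood about 20 degrees off the knob's axis. It read 0.3 N m once before the cam reached the plate, and anywhere from 0.01 to 0.37 N m during the last stroke. I judged the slip mainly from the pictures.

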